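# Fit the nozzle die to the clay extruder and screw its ring on snug

## Robot

A 6-joint arm with a two-finger parallel gripper is mounted at the origin on the work surface; the furniture and walls round the work are solid. World frame = base frame: x ahead of the robot, y to its left, z up, the work surface at z = 0. Lengths are in mm, angles in degrees, forces in N, time in s.
With the tool pointing down it reaches from about 350 to 850 mm from the base axis. Payload 8.1 kg.
Tool frame: the origin (TCP) lies at the very end of the fingers, on their centre line; the grasp point (between the pads) lies 19 mm behind it; z points along the fingers, y is the line along which they close (so a half turn about z gives the same grasp; the last joint's range is limited). The gripper opens to 85 mm and grips with 20 to 120 N. Pads are 22 mm wide; open, the fingers measure 114 mm over their backs; the gripper's body (76 mm by 85 mm) begins 54 mm behind the grasp point. The pads swing forward as they close: fully open they stand 13 mm farther back than shut.
Start: joints at [71.54, 7.471, 85.268, -0, 87.261, -4.893], TCP at [140.733, 583.266, 231.292] pointing down, gripper open.
Joint ranges: [-169.43, 169.43], [-51.17, 129.36], [1.28, 143.12], [-76.62, 256.62], [0, 156.53], [-152.29, 152.29]. Speed limits (degrees/s): [136.94, 136.94, 159.86, 180, 180, 180].

## Interface

Orientations are given as [roll, pitch, yaw] about the fixed x, y, z axes, in that order (R = Rz(yaw) Ry(pitch) Rx(roll)).
In Python, from bench import sense, eyes, job, models gives the robot as it stands. The module is installed in compiled form; this text tells all that it offers.
- The arm moves only by the tool apply_moves, never from a script. Its argument "rows" is a list of rows, each a list of 6 numbers: the shift along the tool's x, y, z in mm, then the turn, a rotation vector about the tool's x, y, z in rad. In form: [[dx, dy, dz, rx, ry, rz], ...]. A call has exactly 5 rows; each row shifts and turns the commanded pose from where the row before left it, along the tool's axes as they then stand; what a row does not reach is not made up. A row lasts 1/8 s, in which the tool goes at most 62.5 mm and 10.7 degrees, less where a joint would pass 70% of its speed; a pose out of reach is approached as far as the arm can. A call is refused whole if a number of a shift passes 62.5 or a number of a turn 0.188, either way. A call with a gripper value outside its range is refused whole. "fingers" is the finger opening in mm, from 0 to 85.4, set as the call begins (left out, the last holds). The fingers move at their own pace and stop on an object; "grip_force" is the grip in N (left out, the last holds). Time passes only in rows, so rows that do not move let the fingers close, or fill a call up. It gives the time, the measured TCP pose, the force, the opening and the grip force at its end, in the units of the state.
- sense(): the state, without advancing time (a new reading comes with each control period).
- eyes.snapshot(name): name is "scene" or "top" or "wrist"; returns (picture, depth): 384x512x3 uint8, red, green, blue; 384x512 float32, mm along the optical axis (not along the pixel's ray), 0 where there is no reading.
- eyes.get_calibration(name): a dict with "intrinsics" (3x3 intrinsics, pixels), "R" (3x3) and "t" (3): a world point X has camera coordinates R X + t; the wrist camera has in their place "mount" (4x4, takes a point from camera to tool coordinates, whose origin is the TCP and whose axes are the flange's). Camera axes: x right, y down, z forward; pixel columns grow to the right and rows downward; lengths in mm; the calibration is good to about 2 mm. The wrist camera is an equidistant fisheye: a pixel r from the principal point sees the ray r / f radians off the axis. A picture is of the moment at which its call begins: read the wrist's pose just before it. get_calibration takes no time and is no camera call.
- job.hand_in(): hands the job in; it is judged then, once.
Trained networks look in the newest picture that a camera, given by its name, has taken for a name from the list of things; names that differ only in an ending like _2 or _b are one class to them, and where a whole thing is asked for, a point or a joint stands for the part that bears it (a point fixed in the world has none). Each returns a list of dicts, best first, with "confidence" (0 to 1); they miss things now and then, are a little off and sometimes report something else, mostly with a low value. They report only what shows in the picture. A call takes as long as a camera call.
- models.boxes_of(name, camera): "xyz" ([x, y, z] in mm, in world coordinates, good to about 4 mm: the middle of the surface that is visible of it).
- models.cut_out(name, camera): "pixels" (384x512 bool, what is visible of it).
- models.place_of(name, camera): "xyz" ([x, y, z] in mm, in world coordinates, good to about 4 mm: a listed point, or the origin of a listed thing).
The state is a dict: "time": time; "joint_pos": joint angles; "qd": joint speeds; "joint_efforts": joint torques, N m; "tool_pos": TCP position; "tcp_rot": TCP orientation; "ft_force": force on the tool from outside, world axes, zero at the start; "wrist_torque": the same for the moment, N m; "finger_gap": finger opening in mm; "grip_force": force on a finger pad.
Only numpy, scipy, OpenCV 4.12 (cv2) and the standard library are available. Lean on these libraries where they do the work, as an engineer would, in place of code of your own. Each camera call takes 0.05 s, during which the arm holds its last target. There are 200 camera calls.

## Task

Fit the die to the clay extruder: set the brass die, nozzle up, down into the mouth of the upright barrel, then put the two-handled steel ring over the nozzle and screw it on clockwise, counting about one turn, until you feel the rubber seal under the die take up and the ring is finger-tight. If it stiffens well short of that it has only caught in the thread, so ease it on level, and never force it down hard on the die. Leave the cup, the glaze jar, the kidney rib and the wooden spoon where they are.

Things in the scene. Friction and masses are not known exactly. Their poses are not given: they have to be found in the camera images.
- extruder: clay extruder barrel, upright, fixed in a heavy wooden block. Origin at the centre of the block's underside on the bench, z up the barrel's axis. Block 100 x 100 mm, 41 mm high; on it a steel collar, 62 mm wide, to z = 52 mm; barrel an aluminium tube, 40 mm outside, to z = 130 mm. Two thread ribs on its upper 23 mm, 46 mm over the crests
- barrel_mouth (a point): centre of the barrel's end face (z = 130 mm of the extruder). Bore 32 mm, clay 11 mm down. A black rubber seal (33 to 38 mm diameter) stands 1.5 mm proud of the face: springy, about 35 N per mm, 1.5 mm of give. Thread: two ribs, right-handed (clockwise from above screws down), 16 mm a turn, loose: 1.5 mm play up and down, 1 mm sideways
- ring: steel screw ring with two handles, 0.13 to 0.21 kg, standing on the bench the right way up. Origin at the centre of its lower edge, z up its axis. Body 54 mm diameter, 32 mm high: grip it across y, or push a handle. Thread lugs inside, 2 to 10 mm above the lower edge, leave 42 mm. Set on the barrel it rests on the thread, origin 118 to 128 mm above the extruder's, and does not fall further
- ring_lip (a point): centre of the underside of the ring's lip (28 mm above its lower edge, 4 mm thick, 24 mm hole for the nozzle). The lip meets the die when the ring's origin is 107.5 mm above the extruder's, 0.7 to 1.4 turns after setting on. Then the seal is squeezed: about 15 N of clamping for 10 N pushed on a handle, 30 N more per twentieth of a turn. The thread holds when let go
- ring_handle (a point): middle of the handle on the ring's +x side, 50 mm from the axis and 16 mm above the lower edge; the other is opposite. Each is a 9 mm round bar with a 12 mm ball at 58 mm. Before the lip meets the die the ring turns freely, with under 2 N pushed on a handle, but may snag briefly at 3 to 6 N on the way down
- die: brass nozzle die, 0.07 to 0.12 kg, standing nozzle up on the bench. Origin at the centre of its underside, z up. Boss 29 mm diameter, 6 mm high, bevelled foot, for the 32 mm bore; flange 38 mm, z = 6 to 10 mm, to rest on the seal (origin then 125.5 mm above the extruder's); round nozzle 21 mm, z = 10 to 32 mm, tapering to 17 mm over the last 5 mm: grip it here
- raw_cup: bystander: unfired clay cup, 73 mm wide, 64 mm high, origin at the centre of its underside
- glaze_jar: bystander: small glaze jar with a cap, 50 mm wide, 68 mm high, origin at the centre of its underside
- kidney_rib: bystander: kidney-shaped rib, 64 x 74 x 8 mm, lying
- wooden_spoon: bystander: wooden spoon, 306 mm long, lying, its length along its x axis

How it is judged (in metres and radians):
On the way, in this order (a step that is already met when the one before it is completed fails the run):
1. the die sits level in the barrel's mouth, flange down on the seal, before the ring goes on (z of die in the frame of extruder between 0.122 and 0.127 m and horizontal distance between die and extruder below 0.003 m and angle between die's own z axis and vertical below 0.06 rad and distance between ring and die above 0.05 m), for 0.2 s.
2. the ring has caught the thread and come down level at least 2 mm on it (z of ring in the frame of extruder below 0.1165 m and horizontal distance between ring and extruder below 0.0035 m and angle between ring's own z axis and vertical below 0.08 rad), for 0.1 s.
At the end, for the whole second after the job is handed in: die and ring level and centred within 3 mm on the barrel, the ring down on the die (origin 104.5 to 107.8 mm above the extruder's), at rest and finger-tight: by itself it presses on the die with more than 8 and less than 45 N, so the seal is nipped but not crushed (z of ring in the frame of extruder between 0.1045 and 0.1078 m and horizontal distance between each of ring, die and extruder below 0.003 m and angle between each of ring, die's own z axis and vertical below 0.04 rad and z of die in the frame of extruder between 0.122 and 0.126 m and contact force between ring and die between 8 and 45 N and linear speed of ring below 0.01 m/s); the robot touches nothing.
It fails at once if the ring is forced: it presses on the die with more than 80 N (contact force between ring and die above 80 N).
It fails at once if the cup, the glaze jar, the kidney rib or the spoon is pushed more than 30 mm from its place (distance of any of raw_cup, glaze_jar, kidney_rib, wooden_spoon from where it was at the start of the episode above 0.03 m).
It also fails if it takes over 72 s, if anything falls off the work surface, if the arm or the gripper's body presses on something with over 40 N, if the wrist force passes 120 N, or if a joint passes its speed limit or range.

## Working session

There is one attempt and no reset: what is moved stays moved. The work goes in short steps, Python scripts to look and compute and a tool call to move; the robot and the scene stay as the last step left them, time stands still between calls to the robot, and variables do not carry over. Pictures are saved under pics/ and viewed, at most 10 in all, crops included, and the job is handed in when it is done.

Besides the shell and the picture viewer there is one more tool, called after "Call:" as name(argument=value, ...), one argument or row to a line, values as JSON. apply_moves: Moves the arm, as the interface text tells. Its arguments: {"type":"object","properties":{"rows":{"type":"array"},"fingers":{"type":"number"},"grip_force":{"type":"number"}},"required":["rows"]}

```bash
mkdir -p pics; cat > h.py <<'E'
import numpy as np, cv2
from bench import sense, eyes, job, models
from scipy.spatial.transform import Rotation as Ro
def world_pts(name, depth):
    c=eyes.get_calibration(name);K=np.array(c["intrinsics"]);R=np.array(c["R"]);t=np.array(c["t"])
    v,u=np.mgrid[0:384,0:512]
    P=np.stack([(u-K[0,2])/K[0,0]*depth,(v-K[1,2])/K[1,1]*depth,depth],-1)
    return (P-t)@R
E
python3 - <<'E'
from h import *
for n in("scene","top"):
    p,d=eyes.snapshot(n); np.savez(f"{n}.npz",p=p,d=d); cv2.imwrite(f"pics/{n}0.png",p[:,:,::-1])
    for k in("extruder","barrel_mouth","ring","ring_handle","die","raw_cup","glaze_jar","kidney_rib","wooden_spoon"):
        print(n,k,[(np.round(r["xyz"],1).tolist(),round(r["confidence"],2)) for r in models.place_of(k,n)[:2]])
s=sense();print(s["tool_pos"],s["tcp_rot"],s["time"],s["finger_gap"])
print(eyes.get_calibration("wrist"))
E
```

```text
scene extruder [([559.3, 241.6, -2.0], 0.61)]
scene barrel_mouth [([557.0, 236.6, 131.0], 0.68)]
scene ring [([417.9, 157.5, 5.8], 0.95)]
scene ring_handle [([458.4, 122.4, 16.2], 0.62)]
scene die [([439.4, 372.8, 2.1], 0.52)]
scene raw_cup [([506.5, -161.8, 0.7], 0.81), ([418.7, 155.7, 29.8], 0.31)]
scene glaze_jar [([702.3, 388.7, -0.3], 0.66)]
scene kidney_rib [([355.7, 276.0, 5.9], 0.91)]
scene wooden_spoon [([571.9, 444.3, -0.8], 0.8), ([560.0, 245.0, -2.8], 0.58)]
top extruder [([562.8, 241.2, -1.0], 0.89)]
top barrel_mouth [([556.6, 241.0, 132.2], 0.91)]
top ring [([417.8, 154.7, 1.5], 0.62)]
top ring_handle [([457.7, 128.8, 13.2], 0.55)]
top die [([438.9, 373.9, 1.8], 0.6)]
top raw_cup [([561.4, 240.0, -2.4], 0.68), ([510.1, -157.3, -1.5], 0.59)]
top glaze_jar [([700.1, 391.2, -2.0], 0.88), ([353.9, 275.6, 3.4], 0.49)]
top kidney_rib [([354.0, 276.1, 4.0], 0.87)]
top wooden_spoon [([568.4, 444.1, -6.8], 0.82)]
[140.73428988 583.28617127 231.31786932] [1.79996048e+02 5.76968987e-04 1.66431635e+02] 1.0 85.45568468482914
{'intrinsics': array([[297.31863964,   0.        , 261.80635669],
       [  0.        , 297.31863964, 191.56812073],
       [  0.        ,   0.        ,   1.        ]]), 'mount': array([[ 3.82965551e-04, -9.45357689e-01, -3.26034803e-01,
         8.36831771e+01],
       [ 9.99999916e-01,  3.15067006e-04,  2.61059559e-04,
         1.00731266e-02],
       [-1.44071853e-04, -3.26034876e-01,  9.45357731e-01,
        -1.41609180e+02],
       [ 0.00000000e+00,  0.00000000e+00,  0.00000000e+00,
         1.00000000e+00]])}
```

```bash
python3 - <<'E'
from h import *
ims=[]
from scipy.optimize import least_squares
def circ(P):
    f=lambda q:np.hypot(P[:,0]-q[0],P[:,1]-q[1])-q[2]
    r=least_squares(f,[*P.mean(0)[:2],20],loss="soft_l1",f_scale=1); return r.x.round(1)
for n in("scene","top"):
    z=np.load(n+".npz");W=world_pts(n,z["d"]); ok=z["d"]>0
    def near(x,y,r,a,b): 
        m=ok&(np.hypot(W[...,0]-x,W[...,1]-y)<r)&(W[...,2]>a)&(W[...,2]<b); return W[m]
    for nm,x,y,r,a,b in(("die flange",439,373,30,7,14),("die noz",439,373,30,26,36),("ring top",418,156,29,28,36),("barrel top",559,241,28,126,136)):
        P=near(x,y,r,a,b); print(n,nm,len(P),P.mean(0).round(1) if len(P) else 0,(P.min(0)+P.max(0)).round(1)/2, P[:,2].max().round(1))
        h=cv2.minEnclosingCircle(P[:,:2].astype(np.float32)); print("   mec",np.round(h[0],1),round(h[1],1))
    P=near(418,156,66,6,26);P=P[np.hypot(P[:,0]-418,P[:,1]-156)>36]
    w,v=np.linalg.eigh(np.cov(P[:,:2].T));print(n,"handle",len(P),P.mean(0).round(1),np.degrees(np.arctan2(v[1,1],v[0,1])))
    print("table z",np.median(near(600,0,60,-20,20)[:,2]))
    ims.append(z["p"][:,:,::-1])
cv2.imwrite("pics/a.png",cv2.resize(np.vstack(ims),(400,600)) if 0 else cv2.resize(np.hstack(ims),(800,300)))
E
```

```text
scene die flange 103 [435.  378.5   9.3] [436.25 374.8   10.35] 13.7
   mec [436.  375.1] 18.7
scene die noz 41 [436.7 375.   29.7] [436.4  374.8   29.95] 33.8
   mec [436.2 374.5] 9.9
scene ring top 191 [417.1 157.4  30.6] [416.5  155.55  31.2 ] 34.4
   mec [417.  156.6] 27.8
scene barrel top 87 [561.1 244.2 128.6] [563.25 242.25 129.25] 132.4
   mec [563.9 244.3] 22.6
scene handle 65 [410.8 161.4  17.8] 145.61686551503362
table z 17.56370786559772
top die flange 71 [434.9 375.5  10.1] [433.15 376.2   10.45] 13.9
   mec [432.9 375.5] 21.6
top die noz 23 [436.9 375.7  30.8] [436.8  375.25  30.95] 35.8
   mec [437.1 376.2] 9.8
top ring top 176 [416.5 158.6  31.4] [416.8  158.75  31.95] 35.8
   mec [416.4 159. ] 26.9
top barrel top 74 [563.  244.7 130.1] [562.35 245.95 130.85] 135.4
   mec [562.3 246. ] 22.7
top handle 73 [412.6 158.5  16.7] 148.62839961145875
table z 17.02409035316474
```

View pics/a.png

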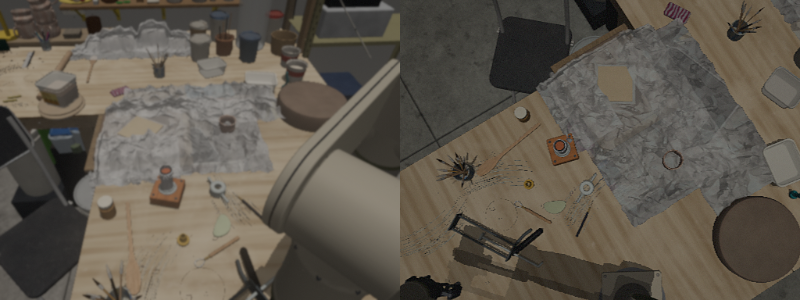

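```bash
cat >> h.py <<'E'
def rows(pos,yaw,n):
    "n equal rows (rotation first considered: world-straight path) from present pose to tool-down pose"
    s=sense();p=np.array(s["tool_pos"]);R=Ro.from_euler("xyz",s["tcp_rot"],degrees=True)
    T=Ro.from_euler("xyz",[180,0,yaw],degrees=True)
    rv=(R.inv()*T).as_rotvec()/n; d=(np.array(pos)-p)/n
    for i in range(n):
        Ri=R*Ro.from_rotvec(rv*i)
        print([*Ri.inv().apply(d).round(1).tolist(),*rv.round(4).tolist()])
E
python3 -c "
from h import *
rows([437,375,130],131,10)"
```

```text
[-33.7, -13.3, 10.1, 0.0, -0.0, 0.0618]
[-34.4, -11.2, 10.1, 0.0, -0.0, 0.0618]
[-35.1, -9.0, 10.1, 0.0, -0.0, 0.0618]
[-35.6, -6.9, 10.1, 0.0, -0.0, 0.0618]
[-35.9, -4.6, 10.1, 0.0, -0.0, 0.0618]
[-36.1, -2.4, 10.1, 0.0, -0.0, 0.0618]
[-36.2, -0.2, 10.1, 0.0, -0.0, 0.0618]
[-36.2, 2.1, 10.1, 0.0, -0.0, 0.0618]
[-36.0, 4.3, 10.1, 0.0, -0.0, 0.0618]
[-35.6, 6.5, 10.1, 0.0, -0.0, 0.0618]
```

Call:
apply_moves(
  rows=[
    [-33.7, -13.3, 10.1, 0, 0, 0.0618],
    [-34.4, -11.2, 10.1, 0, 0, 0.0618],
    [-35.1, -9, 10.1, 0, 0, 0.0618],
    [-35.6, -6.9, 10.1, 0, 0, 0.0618],
    [-35.9, -4.6, 10.1, 0, 0, 0.0618],
  ],
  fingers=50,
)

```text
time: 1.62
tool_pos: [289.8, 478.4, 180.6]
tcp_rot: [180.0, 0.0, 148.6]
ft_force: [-0.4, 0.6, -0.4]
finger_gap: 49.6
grip_force: 0.0
```

Call:
apply_moves(
  rows=[
    [-36.1, -2.4, 10.1, 0, 0, 0.0618],
    [-36.2, -0.2, 10.1, 0, 0, 0.0618],
    [-36.2, 2.1, 10.1, 0, 0, 0.0618],
    [-36, 4.3, 10.1, 0, 0, 0.0618],
    [-35.6, 6.5, 10.1, 0, 0, 0.0618],
  ],
)

```text
time: 2.25
tool_pos: [438.1, 374.4, 130.1]
tcp_rot: [180.0, -0.0, 130.9]
ft_force: [-0.4, 0.4, 0.1]
finger_gap: 49.4
grip_force: 0.0
```

```bash
cat >> h.py <<'E'
def wrist_pts(z=None):
    "snapshot; per-pixel world points from depth, and ray function"
    s=sense();p,d=eyes.snapshot("wrist");c=eyes.get_calibration("wrist");K=np.array(c["intrinsics"]);M=np.array(c["mount"])
    v,u=np.mgrid[0:384,0:512].astype(float);a=(u-K[0,2])/K[0,0];b=(v-K[1,2])/K[1,1];r=np.hypot(a,b)+1e-9
    ray=np.stack([np.sin(r)*a/r,np.sin(r)*b/r,np.cos(r)],-1)
    R=Ro.from_euler("xyz",s["tcp_rot"],degrees=True).as_matrix();o=np.array(s["tool_pos"])
    D=ray@M[:3,:3].T@R.T; C=R@M[:3,3]+o
    W=D*(d/np.maximum(ray[...,2],.05))[...,None]+C
    return p,d,W,C,D
E
python3 - <<'E'
from h import *
print(sense()["tool_pos"],sense()["tcp_rot"])
p,d,W,C,D=wrist_pts();np.savez("w1.npz",p=p,d=d,W=W,C=C,D=D)
cv2.imwrite("pics/w1.png",p[:,:,::-1])
print([(r["xyz"],r["confidence"]) for r in models.place_of("die","wrist")])
for a,b in((5,14),(27,36)):
    m=(d>0)&(np.hypot(W[...,0]-437,W[...,1]-375)<28)&(W[...,2]>a)&(W[...,2]<b);P=W[m]
    print(len(P),P.mean(0),cv2.minEnclosingCircle(P[:,:2].astype(np.float32)),P[:,2].max())
E
```

```text
[438.08108582 374.35936202 130.10840039] [ 1.79979548e+02 -2.34039163e-03  1.30905384e+02]
[([439.0, 370.7, 1.9], 0.56)]
787 [434.46088726 375.58146381   9.0868015 ] ((436.8443298339844, 372.8525085449219), 19.322660446166992) 13.994081046178223
238 [435.76950426 374.02896341  29.99009256] ((436.4833068847656, 373.3075866699219), 10.238713264465332) 32.70025267089511
```

View pics/w1.png

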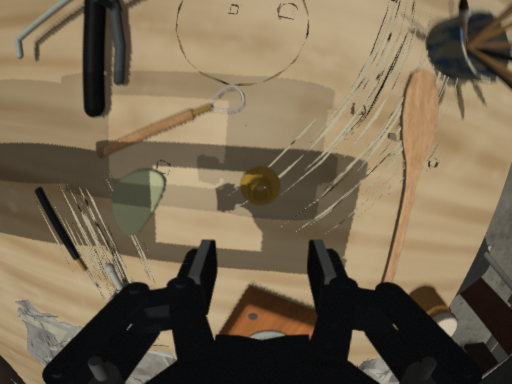

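```bash
python3 -c "
from h import *
rows([436.5,373.3,13],131,5)"
```

```text
[0.5, -0.2, 23.2, -0.0003, 0.0002, -0.0009]
[0.5, -0.2, 23.2, -0.0003, 0.0002, -0.0009]
[0.5, -0.2, 23.2, -0.0003, 0.0002, -0.0009]
[0.5, -0.3, 23.2, -0.0003, 0.0002, -0.0009]
[0.5, -0.3, 23.2, -0.0003, 0.0002, -0.0009]
```

Call:
apply_moves(
  rows=[
    [0.5, -0.2, 28, 0, 0, 0],
    [0.5, -0.2, 28, 0, 0, 0],
    [0.5, -0.2, 28, 0, 0, 0],
    [0.5, -0.3, 22, 0, 0, 0],
    [0.5, -0.3, 10, 0, 0, 0],
  ],
)

```text
time: 2.98
tool_pos: [433.4, 376.0, 13.0]
tcp_rot: [-179.9, -0.0, 131.1]
ft_force: [0.3, 0.5, -0.3]
finger_gap: 50.2
grip_force: 0.0
```

Call:
apply_moves(
  rows=[
    [0, 0, 0, 0, 0, 0],
    [0, 0, 0, 0, 0, 0],
    [0, 0, 0, 0, 0, 0],
    [0, 0, 0, 0, 0, 0],
    [0, 0, 0, 0, 0, 0],
  ],
  fingers=10,
  grip_force=40,
)

```text
time: 3.6
tool_pos: [435.3, 376.7, 15.4]
tcp_rot: [179.9, 0.0, 131.0]
ft_force: [-0.7, 0.0, 5.9]
finger_gap: 19.1
grip_force: 39.7
```

```bash
python3 -c "
from h import *
s=sense();print(s)
R=Ro.from_euler('xyz',s['tcp_rot'],degrees=True)"
```

```text
{'time': 3.6, 'joint_pos': array([ 3.57721367e+01,  1.56263490e+01,  9.98147212e+01,  4.51486908e-03,
        6.44537778e+01, -5.25496826e+00]), 'qd': array([-0.00404576, -0.07808912, -0.04714128,  0.02589035, -0.06300876,
        0.08070481]), 'joint_efforts': array([-2.79567232e-01, -5.40612209e+01, -4.07408881e+01, -1.15171408e-01,
       -2.92494809e-01, -3.02175707e-03]), 'tool_pos': array([435.25342817, 376.72982762,  15.40075465]), 'tcp_rot': array([1.79894917e+02, 5.57072499e-03, 1.31025157e+02]), 'ft_force': array([-0.74379817,  0.03582986,  5.89566194]), 'wrist_torque': array([-0.0699047 ,  0.17059844,  0.01377892]), 'grip_force': 39.73764573165681, 'finger_gap': 19.14478013221381}
```

Call:
apply_moves(
  rows=[
    [0, 0, 0, 0, 0, 0],
    [0, 0, 0, 0, 0, 0],
    [0, 0, 0, 0, 0, 0],
    [0, 0, 0, 0, 0, 0],
    [0, 0, 0, 0, 0, 0],
  ],
  fingers=45,
)

```text
time: 4.22
tool_pos: [434.5, 376.1, 14.2]
tcp_rot: [-180.0, 0.0, 131.0]
ft_force: [-0.2, -1.4, -0.7]
finger_gap: 45.0
grip_force: 0.0
```

```bash
python3 - <<'E'
from h import *
print(sense()["tool_pos"],sense()["tcp_rot"],sense()["ft_force"],sense()["finger_gap"])
p,d,W,C,D=wrist_pts()
cv2.imwrite("pics/w2.png",p[100:384,60:460,::-1])
for a,b in((5,14),(27,36)):
    m=(d>0)&(np.hypot(W[...,0]-436,W[...,1]-374)<22)&(W[...,2]>a)&(W[...,2]<b);P=W[m]
    print(len(P),P.mean(0),cv2.minEnclosingCircle(P[:,:2].astype(np.float32)),P[:,2].max())
for i in range(3):
    eyes.snapshot("top");print(sense()["tool_pos"])
E
```

```text
[434.52066811 376.12448744  14.20984283] [-1.79991574e+02  1.06319360e-03  1.31022633e+02] [-0.20292608 -1.35273241 -0.73995703] 45.01311353081983
1761 [433.71397063 378.80814782   9.1564398 ] ((437.85833740234375, 374.0400390625), 19.257320404052734) 13.978340726979042
727 [436.35209207 374.60288899  29.81881058] ((431.9335632324219, 370.69561767578125), 16.768638610839844) 33.871229402556324
[434.51674357 376.13681282  14.2451708 ]
[434.56290877 376.17439874  14.29038338]
[434.5441944  376.17388814  14.271319  ]
```

View pics/w2.png

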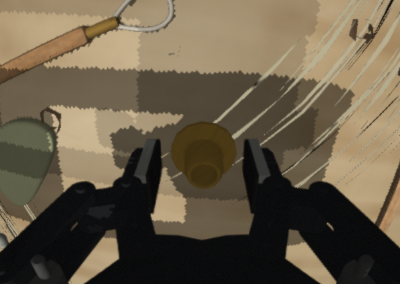

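Call:
apply_moves(
  rows=[
    [-1.5, 0.3, 1, 0, 0, 0],
    [-1.5, 0.3, 1, 0, 0, 0],
    [-0.5, 0, 1.3, 0, 0, 0],
    [0, 0, 0, 0, 0, 0],
    [0, 0, 0, 0, 0, 0],
  ],
)

```text
time: 5.05
tool_pos: [437.3, 373.9, 11.0]
tcp_rot: [-180.0, -0.0, 131.0]
ft_force: [0.6, -0.4, -0.2]
finger_gap: 45.0
grip_force: 0.0
```

Call:
apply_moves(
  rows=[
    [0, 0, 0, 0, 0, 0],
    [0, 0, 0, 0, 0, 0],
    [0, 0, 0, 0, 0, 0],
    [0, 0, 0, 0, 0, 0],
    [0, 0, 0, 0, 0, 0],
  ],
  fingers=10,
  grip_force=40,
)

```text
time: 5.68
tool_pos: [437.5, 374.1, 11.3]
tcp_rot: [180.0, 0.0, 131.0]
ft_force: [-0.2, 0.3, 3.6]
finger_gap: 19.5
grip_force: 39.4
```

Call:
apply_moves(
  rows=[
    [0, 0, -20, 0, 0, 0],
    [0, 0, -40, 0, 0, 0],
    [0, 0, -50, 0, 0, 0],
    [0, 0, -50, 0, 0, 0],
    [-20, 1, -25, 0, 0, 0],
  ],
)

```text
time: 6.3
tool_pos: [451.8, 360.9, 201.1]
tcp_rot: [179.7, 0.0, 131.1]
ft_force: [0.3, -0.2, -1.2]
finger_gap: 19.1
grip_force: 39.3
```

Call:
apply_moves(
  rows=[
    [-40, 2, -5, 0, 0, 0],
    [-40, 2, 0, 0, 0, 0],
    [-35, 2, 0, 0, 0, 0],
    [-15, 1, 0, 0, 0, 0],
    [0, 0, 0, 0, 0, 0],
  ],
)

```text
time: 6.92
tool_pos: [542.0, 265.6, 201.4]
tcp_rot: [180.0, -0.0, 130.9]
ft_force: [0.5, 0.6, -1.3]
finger_gap: 18.8
grip_force: 39.3
```

```bash
python3 - <<'E'
from h import *
eyes.snapshot("top")
s=sense();print(s["tool_pos"],s["tcp_rot"],s["ft_force"],s["finger_gap"])
p,d,W,C,D=wrist_pts();np.savez("w3.npz",p=p,d=d,W=W,C=C,D=D)
cv2.imwrite("pics/w3.png",p[:,:,::-1])
print([(r["xyz"],r["confidence"]) for k in("barrel_mouth","extruder") for r in models.place_of(k,"wrist")])
m=(d>0)&(np.hypot(W[...,0]-561,W[...,1]-243)<26)&(W[...,2]>126)&(W[...,2]<136);P=W[m]
print(len(P),P.mean(0),np.median(P[:,2]),cv2.minEnclosingCircle(P[:,:2].astype(np.float32)))
m=(d>0)&(np.hypot(W[...,0]-561,W[...,1]-243)<90)&(W[...,2]>36)&(W[...,2]<46);P=W[m]
print(len(P),cv2.minAreaRect(P[:,:2].astype(np.float32)))
E
```

```text
[541.42043908 266.32981252 201.27540552] [-1.79999750e+02 -3.21795572e-02  1.30996773e+02] [ 0.61719011 -0.18684826 -1.56202201] 19.540838680867246
[([563.8, 244.0, -0.8], 0.93)]
40 [544.01545423 251.3959716  126.73398116] 126.58214945702082 ((545.6839599609375, 251.1422119140625), 10.030916213989258)
4883 ((567.5244750976562, 243.61337280273438), (137.58506774902344, 129.2582550048828), 39.71452713012695)
```

View pics/w3.png

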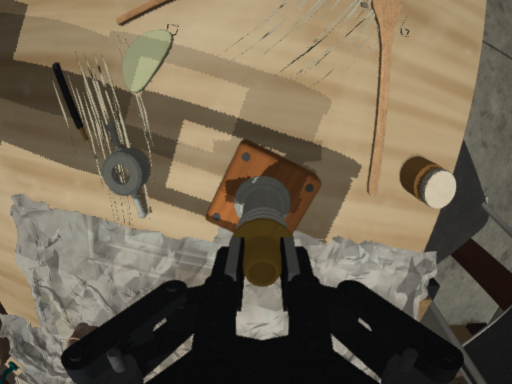

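Call:
apply_moves(
  rows=[
    [-15, 0, 0, 0, 0, 0],
    [-15, 0, 0, 0, 0, 0],
    [-10, 0, 0, 0, 0, 0],
    [0, 0, 0, 0, 0, 0],
    [0, 0, 0, 0, 0, 0],
  ],
)

```text
time: 7.75
tool_pos: [568.0, 235.8, 200.9]
tcp_rot: [-180.0, -0.0, 131.0]
ft_force: [-0.5, 0.3, -1.3]
finger_gap: 18.8
grip_force: 39.3
```

```bash
python3 - <<'E'
from h import *
eyes.snapshot("top")
s=sense();print(s["tool_pos"],s["tcp_rot"],s["ft_force"],s["finger_gap"])
p,d,W,C,D=wrist_pts();np.savez("w4.npz",p=p,d=d,W=W,C=C,D=D)
cv2.imwrite("pics/w4.png",cv2.resize(p[80:330,140:390,::-1],(600,600)))
print([(r["xyz"],r["confidence"]) for k in("barrel_mouth","extruder") for r in models.place_of(k,"wrist")])
m=(d>0)&(np.hypot(W[...,0]-561,W[...,1]-243)<26)&(W[...,2]>126)&(W[...,2]<136);P=W[m]
print(len(P),P.mean(0),np.median(P[:,2]),cv2.minEnclosingCircle(P[:,:2].astype(np.float32)))
# block top rays at z=41
hsv=cv2.cvtColor(p,cv2.COLOR_RGB2HSV);Q=C+D*((41-C[2])/D[...,2])[...,None]
m=(d>0)&(np.abs(W[...,2]-41)<6)&(np.hypot(Q[...,0]-561,Q[...,1]-243)<85)&(hsv[...,1]>110)
m=cv2.morphologyEx(m.astype(np.uint8),cv2.MORPH_OPEN,np.ones((3,3)))>0
P=Q[m];print(len(P),cv2.minAreaRect(P[:,:2].astype(np.float32)))
E
```

```text
[567.88551159 235.94792333 200.90213432] [-1.79989759e+02 -1.60746026e-02  1.31022671e+02] [-0.21309022  0.0482468  -1.20752529] 19.29482604061214
[([560.1, 242.2, 133.9], 0.76), ([564.5, 243.6, -4.7], 0.64)]
948 [561.39648124 243.0254729  129.05006803] 129.22235255591357 ((563.0254516601562, 241.98049926757812), 22.839069366455078)
4229 ((562.0779418945312, 243.07955932617188), (98.06011962890625, 98.02813720703125), 14.558504104614258)
```

View pics/w4.png

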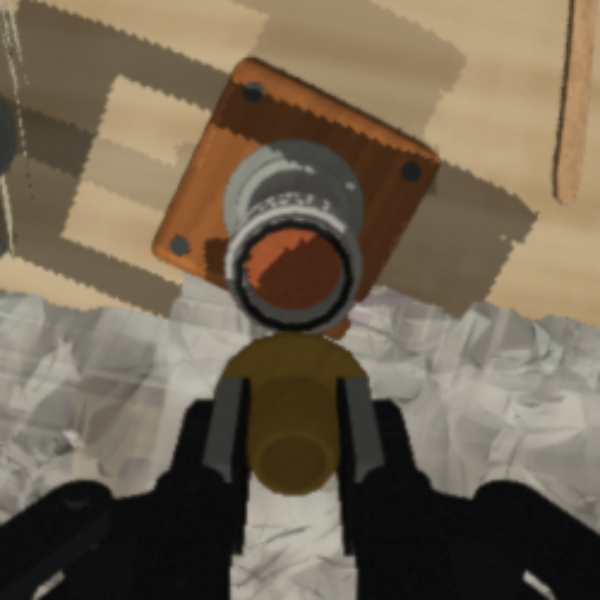

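```bash
python3 - <<'E'
import numpy as np,cv2
from scipy.optimize import least_squares
z=np.load("w4.npz");p,d,W,C,D=[z[k] for k in("p","d","W","C","D")]
hsv=cv2.cvtColor(p,cv2.COLOR_RGB2HSV)
def plane(h): return C+D*((h-C[2])/D[...,2])[...,None]
def fit(P,r0=None):
    f=(lambda q:np.hypot(P[:,0]-q[0],P[:,1]-q[1])-(q[2] if r0 is None else r0))
    r=least_squares(f,[*P[:,:2].mean(0),19],loss="soft_l1",f_scale=.5);return r.x.round(2),np.abs(r.fun).mean().round(2)
# seal: dark pixels
Q=plane(131.2);rr=np.hypot(Q[...,0]-561,Q[...,1]-243)
m=(hsv[...,2]<45)&(rr>12)&(rr<23)&(np.mgrid[0:384,0:512][0]<80+335/2.4)
print("seal",m.sum(),fit(Q[m]))
# bore: orange inside
m2=(hsv[...,1]>110)&(rr<17)
# die
yel=((hsv[...,0]>15)&(hsv[...,0]<32)&(hsv[...,1]>150)&(np.mgrid[0:384,0:512][0]>215)).astype(np.uint8)
n,l,st,c=cv2.connectedComponentsWithStats(yel);i=1+st[1:,4].argmax();print(st[i])
cols=np.arange(st[i][0],st[i][0]+st[i][2]);top=np.array([np.where(l[:,u]==i)[0].min() for u in cols])
tcp=np.array([567.885,235.948,200.902]);Q=plane(tcp[2]-5)
P=np.array([Q[t,u] for t,u in zip(top,cols)])[3:-3];print("die",fit(P),fit(P,19))
y=np.radians(131.02);X=np.array([np.cos(y),np.sin(y)]);Y=np.array([np.sin(y),-np.cos(y)])
for r0 in(None,19):
    c=fit(P,r0)[0][:2]-tcp[:2];print("die in tool",c@X,c@Y)
E
```

```text
seal 436 (array([562.8 , 242.28,  17.26]), np.float64(0.66))
[ 234  218   58   67 2478]
die (array([567.76, 236.65,  17.1 ]), np.float64(0.23)) (array([569.13, 234.98,  19.  ]), np.float64(0.31))
die in tool 0.6116856336090499 0.3664282817091123
die in tool -1.5474585778834853 0.3040081409022901
```

Call:
apply_moves(
  rows=[
    [3, 0, 10, 0, 0, 0],
    [3, 0, 20, 0, 0, 0],
    [2.6, 0, 18, 0, 0, 0],
    [0, 0, 7, 0, 0, 0],
    [0, 0, 0, 0, 0, 0],
  ],
)

```text
time: 8.57
tool_pos: [561.8, 242.1, 144.8]
tcp_rot: [-179.9, -0.0, 131.0]
ft_force: [0.4, 0.4, -1.2]
finger_gap: 19.2
grip_force: 39.3
```

Call:
apply_moves(
  rows=[
    [0, 0, 2, 0, 0, 0],
    [0, 0, 1.5, 0, 0, 0],
    [0, 0, 1, 0, 0, 0],
    [0, 0, 0, 0, 0, 0],
    [0, 0, 0, 0, 0, 0],
  ],
)

```text
time: 9.2
tool_pos: [562.5, 242.3, 141.6]
tcp_rot: [180.0, 0.0, 131.0]
ft_force: [0.2, -0.3, -1.1]
finger_gap: 19.1
grip_force: 39.3
```

Bottom of the boss should be just at the mouth; continue down.

Call:
apply_moves(
  rows=[
    [0, 0, 1, 0, 0, 0],
    [0, 0, 1, 0, 0, 0],
    [0, 0, 0.5, 0, 0, 0],
    [0, 0, 0, 0, 0, 0],
    [0, 0, 0, 0, 0, 0],
  ],
)

```text
time: 9.82
tool_pos: [562.4, 242.3, 139.0]
tcp_rot: [180.0, 0.0, 131.0]
ft_force: [0.2, -0.0, 0.9]
finger_gap: 19.4
grip_force: 39.3
```

Call:
apply_moves(
  rows=[
    [0, 0, 1, 0, 0, 0],
    [0, 0, 0.5, 0, 0, 0],
    [0, 0, 0.5, 0, 0, 0],
    [0, 0, 0, 0, 0, 0],
    [0, 0, 0, 0, 0, 0],
  ],
)

```text
time: 10.45
tool_pos: [562.4, 242.3, 137.0]
tcp_rot: [180.0, 0.0, 131.0]
ft_force: [0.2, 0.3, -1.2]
finger_gap: 19.0
grip_force: 39.3
```

Call:
apply_moves(
  rows=[
    [0, 0, 0.5, 0, 0, 0],
    [0, 0, 0.3, 0, 0, 0],
    [0, 0, 0, 0, 0, 0],
    [0, 0, 0, 0, 0, 0],
    [0, 0, 0, 0, 0, 0],
  ],
)

```text
time: 11.08
tool_pos: [562.5, 242.4, 136.6]
tcp_rot: [180.0, 0.0, 131.0]
ft_force: [-3.0, -1.6, 5.4]
finger_gap: 19.2
grip_force: 39.8
```

Call:
apply_moves(
  rows=[
    [0, 0, 0, 0, 0, 0],
    [0, 0, 0, 0, 0, 0],
    [0, 0, 0, 0, 0, 0],
    [0, 0, -5, 0, 0, 0],
    [0, 0, -20, 0, 0, 0],
  ],
  fingers=40,
)

```text
time: 11.7
tool_pos: [561.4, 242.0, 160.6]
tcp_rot: [-179.8, -0.1, 131.0]
ft_force: [0.4, 0.3, 0.5]
finger_gap: 40.0
grip_force: 0.0
```

Call:
apply_moves(
  rows=[
    [0, 0, -30, 0, 0, 0],
    [-15, 0, -20, 0, 0, 0],
    [-15, 0, 0, 0, 0, 0],
    [0, 0, 0, 0, 0, 0],
    [0, 0, 0, 0, 0, 0],
  ],
)

```text
time: 12.32
tool_pos: [581.3, 219.5, 209.7]
tcp_rot: [-179.9, -0.1, 131.0]
ft_force: [0.3, 0.2, -0.3]
finger_gap: 40.0
grip_force: 0.0
```

```bash
python3 - <<'E'
from h import *
s=sense();print(s["tool_pos"],s["tcp_rot"],s["ft_force"])
p,d,W,C,D=wrist_pts();np.savez("w5.npz",p=p,d=d,W=W,C=C,D=D)
a=cv2.resize(p[40:240,160:360,::-1],(400,400)); b=cv2.resize(p[100:260,40:200,::-1],(400,400))
cv2.imwrite("pics/w5.png",np.hstack([a,b]))
hsv=cv2.cvtColor(p,cv2.COLOR_RGB2HSV)
y=(hsv[...,0]>15)&(hsv[...,0]<32)&(hsv[...,1]>150)&(np.hypot(W[...,0]-562,W[...,1]-242)<30)
for lo,hi in((133,139),(154,161)):
    m=y&(d>0)&(W[...,2]>lo)&(W[...,2]<hi);P=W[m]
    print(len(P),P.mean(0),np.median(P[:,2]),cv2.minEnclosingCircle(P[:,:2].astype(np.float32)))
# ring
print([(r["xyz"],r["confidence"]) for k in("ring","ring_handle") for r in models.place_of(k,"wrist")])
Q=C+D*((32-C[2])/D[...,2])[...,None]
m=(d>0)&(np.hypot(W[...,0]-417,W[...,1]-157)<30)&(W[...,2]>27)&(W[...,2]<36);P=W[m]
print("ring top",len(P),P.mean(0),cv2.minEnclosingCircle(P[:,:2].astype(np.float32)))
m=(d>0)&(W[...,2]>9)&(W[...,2]<25)&(np.hypot(W[...,0]-417,W[...,1]-157)<64)&(np.hypot(W[...,0]-417,W[...,1]-157)>34);P=W[m][:,:2]
w,v=np.linalg.eigh(np.cov(P.T));print(len(P),P.mean(0),np.degrees(np.arctan2(v[1,1],v[0,1])))
E
```

```text
[581.3120646  219.5354906  209.73993179] [-1.79881911e+02 -7.28039929e-02  1.31000407e+02] [ 0.25767155  0.18987624 -0.33873563]
1048 [561.32199512 244.43906034 134.62211558] 134.48395596760912 ((562.95654296875, 242.20901489257812), 18.490354537963867)
296 [562.67207715 242.36886719 155.85236593] 156.01134941877422 ((562.80126953125, 242.04896545410156), 9.554536819458008)
[([414.8, 153.2, -2.0], 0.59), ([459.5, 125.2, 16.8], 0.67)]
ring top 1195 [418.3062224  156.79118699  30.44591203] ((416.99188232421875, 155.52188110351562), 27.928333282470703)
355 [418.72107275 156.25773946] 145.4260681100202
```

View pics/w5.png

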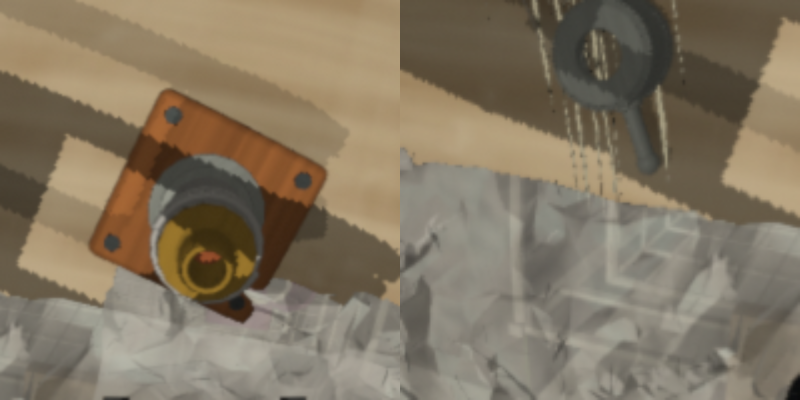

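```bash
python3 - <<'E'
from h import *
print(sense()["tool_pos"],sense()["tcp_rot"],sense()["joint_pos"])
rows([417.3,156,130],146,10)
E
```

```text
[581.40600939 219.89943955 210.22069688] [-1.79917695e+02 -4.56111502e-02  1.31048361e+02] [ 1.59891402e+01  1.14427920e+01  8.30586671e+01  6.47615088e-03
  8.55924176e+01 -2.50597563e+01]
[6.0, -16.6, 8.1, -0.0001, -0.0001, -0.0261]
[6.4, -16.4, 8.0, -0.0001, -0.0001, -0.0261]
[6.8, -16.2, 8.0, -0.0001, -0.0001, -0.0261]
[7.2, -16.0, 8.0, -0.0001, -0.0001, -0.0261]
[7.6, -15.9, 8.0, -0.0001, -0.0001, -0.0261]
[8.1, -15.7, 8.0, -0.0001, -0.0001, -0.0261]
[8.5, -15.4, 8.0, -0.0001, -0.0001, -0.0261]
[8.9, -15.2, 8.0, -0.0001, -0.0001, -0.0261]
[9.3, -15.0, 8.0, -0.0001, -0.0001, -0.0261]
[9.6, -14.7, 8.0, -0.0001, -0.0001, -0.0261]
```

Call:
apply_moves(
  rows=[
    [6, -16.6, 0, 0, 0, -0.0261],
    [6.4, -16.4, 0, 0, 0, -0.0261],
    [6.8, -16.2, 8, 0, 0, -0.0261],
    [7.2, -16, 12, 0, 0, -0.0261],
    [7.6, -15.9, 12, 0, 0, -0.0261],
  ],
  fingers=80,
)

```text
time: 13.1
tool_pos: [499.2, 187.8, 178.6]
tcp_rot: [-180.0, -0.0, 138.6]
ft_force: [0.3, 0.1, -0.1]
finger_gap: 79.8
grip_force: 0.0
```

Call:
apply_moves(
  rows=[
    [8.1, -15.7, 12, 0, 0, -0.0261],
    [8.5, -15.4, 12, 0, 0, -0.0261],
    [8.9, -15.2, 12, 0, 0, -0.0261],
    [9.3, -15, 8, 0, 0, -0.0261],
    [9.6, -14.7, 4, 0, 0, -0.0261],
  ],
)

```text
time: 13.72
tool_pos: [416.7, 155.9, 130.3]
tcp_rot: [-179.9, -0.1, 146.1]
ft_force: [0.2, -0.2, 0.8]
finger_gap: 80.1
grip_force: 0.0
```

```bash
python3 - <<'E'
from h import *
for i in range(3):eyes.snapshot("top")
s=sense();print(s["tool_pos"],s["tcp_rot"],s["joint_pos"])
p,d,W,C,D=wrist_pts()
m=(d>0)&(np.hypot(W[...,0]-417,W[...,1]-156)<30)&(W[...,2]>28)&(W[...,2]<36);P=W[m]
c,r=cv2.minEnclosingCircle(P[:,:2].astype(np.float32));print("ring top",len(P),P.mean(0),c,r)
rr=np.hypot(W[...,0]-c[0],W[...,1]-c[1])
m=(d>0)&(W[...,2]>9)&(W[...,2]<25)&(rr<64)&(rr>34);P=W[m][:,:2]
a=np.degrees(np.arctan2(P[:,1]-c[1],P[:,0]-c[0]))
print("handles",len(P),np.median(a[(a>100)]),np.median(a[(a<0)&(a>-80)]),(a>100).sum())
h=P[a>100].mean(0)-P[(a<0)&(a>-80)].mean(0);print(np.degrees(np.arctan2(h[1],h[0])))
E
```

```text
[417.32644449 156.00614755 130.84151524] [-1.79985796e+02 -1.97694990e-02  1.45973312e+02] [ 1.38937093e+01 -1.30765305e+01  1.15801730e+02  5.28339586e-03
  7.72985916e+01 -4.20807680e+01]
ring top 2339 [415.56030698 156.03661874  30.56718371] (416.8421630859375, 155.1227569580078) 27.737789154052734
handles 627 145.39706042693138 -34.650373043417204 378
145.3652883481753
```

Call:
apply_moves(
  rows=[
    [0, -0.4, 35, 0, 0, 0.01],
    [0, -0.4, 35, 0, 0, 0],
    [0, 0, 35, 0, 0, 0],
    [0, 0, 17, 0, 0, 0],
    [0, 0, 5.5, 0, 0, 0],
  ],
)

```text
time: 14.55
tool_pos: [417.2, 155.3, 2.7]
tcp_rot: [-179.9, -0.1, 145.4]
ft_force: [0.0, -1.1, 0.5]
finger_gap: 80.3
grip_force: 0.0
```

Call:
apply_moves(
  rows=[
    [0, 0, 0, 0, 0, 0],
    [0, 0, 0, 0, 0, 0],
    [0, 0, 0, 0, 0, 0],
    [0, 0, 0, 0, 0, 0],
    [0, 0, 0, 0, 0, 0],
  ],
  fingers=45,
  grip_force=60,
)

```text
time: 15.18
tool_pos: [418.9, 155.6, 5.0]
tcp_rot: [179.9, 0.1, 145.4]
ft_force: [0.4, 0.5, 6.5]
finger_gap: 52.5
grip_force: 63.8
```

Call:
apply_moves(
  rows=[
    [0, 0, 0, 0, 0, 0],
    [0, 0, -10, 0, 0, 0],
    [0, 0, -30, 0, 0, 0],
    [0, 0, -30, 0, 0, 0],
    [0, 0, -20, 0, 0, 0],
  ],
)

```text
time: 15.8
tool_pos: [417.8, 155.3, 95.6]
tcp_rot: [179.9, 0.0, 145.4]
ft_force: [0.2, 0.4, -1.1]
finger_gap: 52.5
grip_force: 63.4
```

```bash
python3 - <<'E'
from h import *
for i in range(3):eyes.snapshot("top")
s=sense();print(s["tool_pos"],s["tcp_rot"],s["ft_force"],s["finger_gap"])
p,d,W,C,D=wrist_pts();np.savez("w6.npz",p=p,d=d,W=W,C=C,D=D)
cv2.imwrite("pics/w6.png",p[:,:,::-1])
E
```

```text
[418.34123844 155.46203129  94.88217122] [1.79891914e+02 1.00766228e-01 1.45407588e+02] [ 0.60625875 -0.66422182 -2.11988071] 52.856752878780306
```

View pics/w6.png

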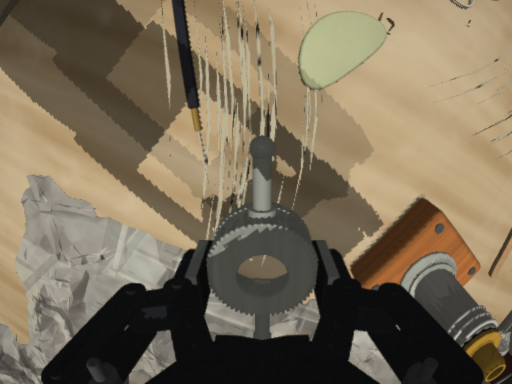

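```bash
python3 - <<'E'
from h import *
z=np.load("w6.npz");W,d=z["W"],z["d"]
t=np.array([418.34,155.46,94.88])
rr=np.hypot(W[...,0]-t[0],W[...,1]-t[1])
m=(d>0)&(rr<27)&(np.abs(W[...,2]-122)<6);P=W[m]
A=np.c_[P[:,:2]-t[:2],np.ones(len(P))]
for k in range(4):
    c=np.linalg.lstsq(A,P[:,2],rcond=None)[0];e=np.abs(A@c-P[:,2]);g=e<2.5*np.median(e);A,P=A[g],P[g]
print(len(P),c,np.median(e));ce,r=cv2.minEnclosingCircle(P[:,:2].astype(np.float32))
y=np.radians(145.4);X=np.array([np.cos(y),np.sin(y)]);Y=np.array([np.sin(y),-np.cos(y)])
v=np.array(ce)-t[:2];print(ce,r,v@X,v@Y,"tilt x,y",c[:2]@X,c[:2]@Y)
rows([562.7,242.3,175],145.4+51,15)
E
```

```text
4608 [ 3.08839598e-03 -2.15739570e-03  1.20752415e+02] 0.3324517216191083
(418.25018310546875, 155.53256225585938) 26.921070098876953 0.11513557551415782 0.00872667002109622 tilt x,y -0.0037672347027124103 -2.2104525478105043e-05
[-4.7, 10.3, -5.4, 0.0, 0.0, -0.0593]
[-5.3, 10.0, -5.4, 0.0, 0.0, -0.0593]
[-5.9, 9.7, -5.4, 0.0, 0.0, -0.0593]
[-6.4, 9.3, -5.4, 0.0, 0.0, -0.0593]
[-7.0, 8.9, -5.4, 0.0, 0.0, -0.0593]
[-7.5, 8.5, -5.4, 0.0, 0.0, -0.0593]
[-8.0, 8.0, -5.4, 0.0, 0.0, -0.0593]
[-8.4, 7.5, -5.4, 0.0, 0.0, -0.0593]
[-8.9, 7.0, -5.4, 0.0, 0.0, -0.0593]
[-9.3, 6.5, -5.4, 0.0, 0.0, -0.0593]
[-9.6, 5.9, -5.4, 0.0, 0.0, -0.0593]
[-10.0, 5.3, -5.4, 0.0, 0.0, -0.0593]
[-10.3, 4.7, -5.4, 0.0, 0.0, -0.0593]
[-10.5, 4.1, -5.4, 0.0, 0.0, -0.0593]
[-10.7, 3.5, -5.4, 0.0, 0.0, -0.0593]
```

Call:
apply_moves(
  rows=[
    [0, 0, -10, 0, 0, -0.05],
    [0, 0, -20, 0, 0, -0.1],
    [0, 0, -25, 0, 0, -0.1],
    [0, 0, -20, 0, 0, -0.1],
    [0, 0, -10, 0, 0, -0.05],
  ],
)

```text
time: 16.62
tool_pos: [417.2, 155.2, 178.3]
tcp_rot: [-180.0, -0.1, 168.5]
ft_force: [-0.5, 1.1, -1.5]
finger_gap: 52.4
grip_force: 63.3
```

```bash
python3 - <<'E'
from h import *
for i in range(2):eyes.snapshot("top")
s=sense();print(s["tool_pos"],s["tcp_rot"],s["ft_force"],s["finger_gap"])
rows([562.7,242.3,182],247,10)
E
```

```text
[417.52938263 155.24013609 178.49119046] [-1.79995875e+02 -9.66988756e-03  1.68352615e+02] [-0.13303192  0.53759509 -2.48282319] 53.07908467282634
[-12.5, 11.5, -0.4, 0.0, -0.0, -0.1373]
[-13.9, 9.6, -0.4, 0.0, -0.0, -0.1373]
[-15.1, 7.7, -0.4, 0.0, -0.0, -0.1373]
[-16.0, 5.5, -0.4, 0.0, -0.0, -0.1373]
[-16.6, 3.3, -0.4, 0.0, -0.0, -0.1373]
[-16.9, 1.0, -0.4, 0.0, -0.0, -0.1373]
[-16.9, -1.4, -0.4, 0.0, -0.0, -0.1373]
[-16.5, -3.7, -0.4, 0.0, -0.0, -0.1373]
[-15.9, -5.9, -0.4, 0.0, -0.0, -0.1373]
[-14.9, -8.0, -0.4, 0.0, -0.0, -0.1373]
```

Call:
apply_moves(
  rows=[
    [-12.5, 11.5, -0.4, 0, 0, -0.1373],
    [-13.9, 9.6, -0.4, 0, 0, -0.1373],
    [-15.1, 7.7, -0.4, 0, 0, -0.1373],
    [-16, 5.5, -0.4, 0, 0, -0.1373],
    [-16.6, 3.3, -0.4, 0, 0, -0.1373],
  ],
)

```text
time: 17.35
tool_pos: [489.6, 198.8, 178.4]
tcp_rot: [180.0, -0.2, -152.2]
ft_force: [-0.9, 0.4, -1.4]
finger_gap: 53.0
grip_force: 63.3
```

Call:
apply_moves(
  rows=[
    [-16.9, 1, -0.4, 0, 0, -0.1373],
    [-16.9, -1.4, -0.4, 0, 0, -0.1373],
    [-16.5, -3.7, -0.4, 0, 0, -0.1373],
    [-15.9, -5.9, -0.4, 0, 0, -0.1373],
    [-14.9, -8, -0.4, 0, 0, -0.1373],
  ],
)

```text
time: 17.98
tool_pos: [562.2, 242.2, 180.1]
tcp_rot: [179.9, -0.1, -112.8]
ft_force: [0.2, -0.0, -2.3]
finger_gap: 52.5
grip_force: 63.3
```

```bash
python3 - <<'E'
from h import *
for i in range(4):eyes.snapshot("top")
s=sense();print(s["tool_pos"],s["tcp_rot"],s["ft_force"],s["wrist_torque"],s["finger_gap"],s["joint_pos"])
p,d,W,C,D=wrist_pts();np.savez("w7.npz",p=p,d=d,W=W,C=C,D=D)
cv2.imwrite("pics/w7.png",p[60:360,110:410,::-1])
hsv=cv2.cvtColor(p,cv2.COLOR_RGB2HSV)
y=(hsv[...,0]>15)&(hsv[...,0]<32)&(hsv[...,1]>150)&(np.hypot(W[...,0]-562,W[...,1]-242)<30);print(y.sum())
Q=C+D*((41-C[2])/D[...,2])[...,None]
m=(d>0)&(np.abs(W[...,2]-41)<6)&(np.hypot(Q[...,0]-561,Q[...,1]-243)<85)&(hsv[...,1]>110)
m=cv2.morphologyEx(m.astype(np.uint8),cv2.MORPH_OPEN,np.ones((3,3)))>0
P=Q[m];print(len(P),cv2.minAreaRect(P[:,:2].astype(np.float32)))
rows([562.7,242.3,164],247,1)
E
```

```text
[561.82527584 241.8895357  180.72096462] [ 1.79868915e+02 -1.24927754e-01 -1.13214337e+02] [-0.81615901  0.15387885 -1.8744078 ] [0.00158358 0.00099304 0.0277929 ] 52.57031428012894 [ 1.84960760e+01  1.10054661e+01  8.66627366e+01 -6.09275769e-03
  8.25127773e+01 -1.38288640e+02]
139
3789 ((562.2714233398438, 240.2388458251953), (97.5927734375, 97.91516876220703), 14.618316650390625)
[-0.8, -0.7, 17.2, 0.0019, -0.0018, -0.0035]
```

View pics/w7.png

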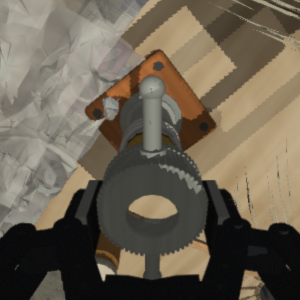

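Call:
apply_moves(
  rows=[
    [-0.2, -0.5, 8, 0, 0, 0],
    [0, 0, 12, 0, 0, 0],
    [0, 0, 10, 0, 0, 0],
    [0, 0, 6, 0, 0, 0],
    [0, 0, 4, 0, 0, 0],
  ],
)

```text
time: 18.85
tool_pos: [563.1, 242.2, 142.1]
tcp_rot: [180.0, -0.0, -113.0]
ft_force: [-0.0, 0.3, -1.3]
finger_gap: 52.9
grip_force: 63.4
```

```bash
python3 - <<'E'
from h import *
for i in range(4):eyes.snapshot("top")
s=sense();print(s["tool_pos"],s["tcp_rot"],s["ft_force"],s["wrist_torque"])
p,d,W,C,D=wrist_pts();np.savez("w8.npz",p=p,d=d,W=W,C=C,D=D)
cv2.imwrite("pics/w8.png",cv2.resize(p[180:310,195:325,::-1],(520,520)))
E
```

```text
[563.51779055 242.32392924 142.95660452] [-1.79984547e+02  1.55622621e-02 -1.13012233e+02] [ 0.94467449  0.45176009 -0.92842311] [-0.02081328 -0.03389074 -0.00214355]
```

View pics/w8.png

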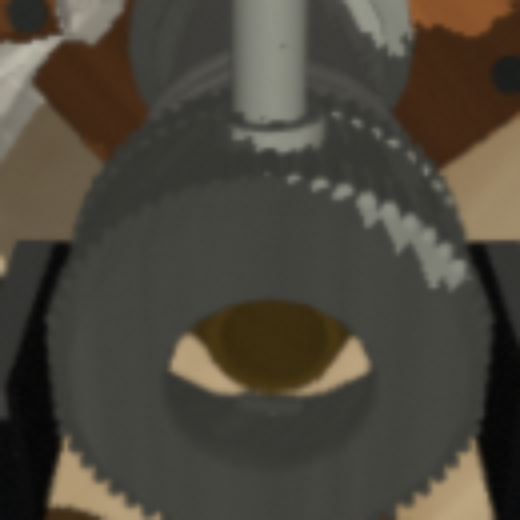

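```bash
python3 - <<'E'
import numpy as np
z=np.load("w8.npz");C,D,d=z["C"],z["D"],z["d"]
t=np.array([563.52,242.32,142.96]);y=np.radians(-113.01);X=np.array([np.cos(y),np.sin(y)]);Y=np.array([np.sin(y),-np.cos(y)])
def at(r,c,h):
    from scipy.ndimage import map_coordinates as mc
    u,v=195+c/4-.4,180+r/4-.4
    k=np.array([mc(D[...,i],[[v],[u]],order=1)[0] for i in range(3)]);q=(C+k*(h-C[2])/k[2])[:2]-t[:2];return round(q@X,2),round(q@Y,2)
h=t[2]-5+32
print("hole near/far/left/right",at(298,270,h),at(470,270,h),at(385,165,h),at(385,375,h))
print("nozzle far edge",at(392,270,157.5),"left/right at row 330",at(335,200,157),at(335,345,157))
E
```

```text
hole near/far/left/right (np.float64(14.93), np.float64(-0.23)) (np.float64(-10.02), np.float64(-0.21)) (np.float64(2.82), np.float64(-12.48)) (np.float64(2.83), np.float64(12.05))
nozzle far edge (np.float64(-7.0), np.float64(-0.2)) left/right at row 330 (np.float64(1.54), np.float64(-9.07)) (np.float64(1.54), np.float64(9.29))
```

Call:
apply_moves(
  rows=[
    [-0.9, 0, 2, 0, 0, 0],
    [0, 0, 2, 0, 0, 0],
    [0, 0, 2, 0, 0, 0],
    [0, 0, 1, 0, 0, 0],
    [0, 0, 0, 0, 0, 0],
  ],
)

```text
time: 19.73
tool_pos: [563.6, 243.0, 135.5]
tcp_rot: [180.0, -0.0, -113.0]
ft_force: [0.4, 0.5, -2.4]
finger_gap: 52.6
grip_force: 63.4
```

Call:
apply_moves(
  rows=[
    [0, 0, 1, 0, 0, 0],
    [0, 0, 1, 0, 0, 0],
    [0, 0, 1, 0, 0, 0],
    [0, 0, 0, 0, 0, 0],
    [0, 0, 0, 0, 0, 0],
  ],
)

```text
time: 20.35
tool_pos: [563.7, 243.1, 132.7]
tcp_rot: [-180.0, -0.0, -113.0]
ft_force: [0.1, -0.8, -2.5]
finger_gap: 53.0
grip_force: 63.4
```

Call:
apply_moves(
  rows=[
    [0, 0, 1, 0, 0, 0],
    [0, 0, 1, 0, 0, 0],
    [0, 0, 0.5, 0, 0, 0],
    [0, 0, 0, 0, 0, 0],
    [0, 0, 0, 0, 0, 0],
  ],
)

```text
time: 20.98
tool_pos: [563.7, 243.1, 130.2]
tcp_rot: [-180.0, -0.0, -113.0]
ft_force: [-0.3, 1.0, -1.3]
finger_gap: 52.3
grip_force: 63.4
```

Call:
apply_moves(
  rows=[
    [0, 0, 1, 0, 0, 0],
    [0, 0, 1, 0, 0, 0],
    [0, 0, 0.5, 0, 0, 0],
    [0, 0, 0, 0, 0, 0],
    [0, 0, 0, 0, 0, 0],
  ],
)

```text
time: 21.6
tool_pos: [563.7, 243.1, 127.7]
tcp_rot: [180.0, 0.0, -113.0]
ft_force: [-0.1, -0.4, -1.6]
finger_gap: 52.7
grip_force: 63.4
```

Call:
apply_moves(
  rows=[
    [0, 0, 0.7, 0, 0, 0],
    [0, 0, 0.7, 0, 0, 0],
    [0, 0, 0.6, 0, 0, 0],
    [0, 0, 0, 0, 0, 0],
    [0, 0, 0, 0, 0, 0],
  ],
)

```text
time: 22.22
tool_pos: [563.8, 243.1, 126.2]
tcp_rot: [-180.0, 0.0, -113.0]
ft_force: [-2.8, -0.3, 4.7]
finger_gap: 52.8
grip_force: 64.0
```

Call:
apply_moves(
  rows=[
    [0, 0, 0.7, 0, 0, 0],
    [0, 0, 0.7, 0, 0, 0],
    [0, 0, 0.6, 0, 0, 0],
    [0, 0, 0, 0, 0, 0],
    [0, 0, 0, 0, 0, 0],
  ],
)

```text
time: 22.85
tool_pos: [564.0, 243.2, 125.9]
tcp_rot: [-180.0, 0.0, -113.0]
ft_force: [-8.3, -2.3, 16.1]
finger_gap: 52.6
grip_force: 65.6
```

Call:
apply_moves(
  rows=[
    [0.7, 0.8, -1.3, 0, 0, 0],
    [0, 0, 0, 0, 0, 0],
    [0, 0, 0.2, 0, 0, 0.1],
    [0, 0, 0.3, 0, 0, 0.1],
    [0, 0, 0.3, 0, 0, 0.1],
  ],
)

```text
time: 23.48
tool_pos: [563.8, 243.0, 125.3]
tcp_rot: [-179.9, 0.1, -130.4]
ft_force: [0.9, 0.1, 7.0]
finger_gap: 52.6
grip_force: 64.3
```

Call:
apply_moves(
  rows=[
    [0, 0, 0.4, 0, 0, 0.15],
    [0, 0, 0.4, 0, 0, 0.15],
    [0, 0, 0.4, 0, 0, 0.15],
    [0, 0, 0.4, 0, 0, 0.15],
    [0, 0, 0.4, 0, 0, 0.15],
  ],
)

```text
time: 24.1
tool_pos: [564.3, 242.6, 123.5]
tcp_rot: [-180.0, 0.2, -173.5]
ft_force: [2.3, -2.2, 5.9]
finger_gap: 52.7
grip_force: 64.3
```

```bash
python3 - <<'E'
from h import *
s=sense();print(s["tool_pos"],s["tcp_rot"],s["ft_force"],s["wrist_torque"],s["joint_pos"][5])
E
```

```text
[564.33891302 242.62895987 123.49344641] [-179.98632034    0.21154653 -173.46139832] [ 2.30100652 -2.22306174  5.92828741] [-0.42980286 -0.34885867  0.04814965] -78.00716205153563
```

Call:
apply_moves(
  rows=[
    [0, 0, 0.4, 0, 0, 0.16],
    [0, 0, 0.4, 0, 0, 0.16],
    [0, 0, 0.4, 0, 0, 0.16],
    [0, 0, 0.4, 0, 0, 0.16],
    [0, 0, 0.4, 0, 0, 0.16],
  ],
)

```text
time: 24.72
tool_pos: [564.6, 242.1, 121.5]
tcp_rot: [179.9, 0.2, 140.7]
ft_force: [2.6, -4.0, 6.8]
finger_gap: 52.6
grip_force: 64.2
```

Call:
apply_moves(
  rows=[
    [0, 0, 0.4, 0, 0, 0.16],
    [0, 0, 0.4, 0, 0, 0.16],
    [0, 0, 0.4, 0, 0, 0.16],
    [0, 0, 0.4, 0, 0, 0.16],
    [0, 0, 0.4, 0, 0, 0.16],
  ],
)

```text
time: 25.35
tool_pos: [564.1, 241.3, 119.4]
tcp_rot: [179.9, 0.1, 94.8]
ft_force: [0.4, -7.5, 8.4]
finger_gap: 52.9
grip_force: 64.5
```

```bash
python3 - <<'E'
from h import *
s=sense();print(s["tool_pos"],s["tcp_rot"],s["ft_force"],s["wrist_torque"],s["joint_pos"][5])
E
```

```text
[564.10926222 241.33232135 119.39980725] [1.79854900e+02 1.22927745e-01 9.48248354e+01] [ 0.36124211 -7.50015579  8.3908981 ] [-1.43586605  0.17160282  0.15053778] 13.679824882927537
```

Call:
apply_moves(
  rows=[
    [-0.4, 0, 0.4, 0, 0, 0.16],
    [-0.4, 0, 0.4, 0, 0, 0.16],
    [0, 0, 0.4, 0, 0, 0.16],
    [0, 0, 0.4, 0, 0, 0.16],
    [0, 0, 0.4, 0, 0, 0.16],
  ],
)

```text
time: 25.98
tool_pos: [563.3, 241.0, 117.3]
tcp_rot: [179.9, 0.0, 49.0]
ft_force: [-3.4, -6.0, 10.5]
finger_gap: 52.9
grip_force: 64.7
```

Call:
apply_moves(
  rows=[
    [0, 0, 0.4, 0, 0, 0.16],
    [0, 0, 0.4, 0, 0, 0.16],
    [0, 0, 0.4, 0, 0, 0.16],
    [0, 0, 0.4, 0, 0, 0.16],
    [0, 0, 0.4, 0, 0, 0.16],
  ],
)

```text
time: 26.6
tool_pos: [562.8, 241.4, 115.2]
tcp_rot: [179.9, -0.0, 3.2]
ft_force: [-4.8, -5.4, 11.4]
finger_gap: 52.7
grip_force: 64.8
```

```bash
python3 - <<'E'
from h import *
s=sense();print(s["tool_pos"],s["tcp_rot"],s["ft_force"],s["wrist_torque"],s["joint_pos"][5])
E
```

```text
[562.77833327 241.38698417 115.20579702] [ 1.79946428e+02 -2.63938111e-03  3.18185228e+00] [-4.79276729 -5.35992251 11.44272116] [-0.76334957  1.18782794  0.21262893] 105.28212095120784
```

Call:
apply_moves(
  rows=[
    [0, 0, 0, 0, 0, 0],
    [0, 0, 0, 0, 0, 0],
    [0, 0, 0, 0, 0, 0],
    [0, 0, -10, 0, 0, 0],
    [0, 0, -18, 0, 0, 0],
  ],
  fingers=76,
)

```text
time: 27.22
tool_pos: [562.3, 241.9, 142.5]
tcp_rot: [180.0, 0.1, 3.5]
ft_force: [1.2, -0.6, -0.3]
finger_gap: 76.4
grip_force: 0.0
```

Call:
apply_moves(
  rows=[
    [0, 0, -5, 0, 0, -0.1745],
    [0, 0, 0, 0, 0, -0.1745],
    [0, 0, 0, 0, 0, -0.1745],
    [0, 0, 0, 0, 0, -0.1745],
    [0, 0, 0, 0, 0, -0.1745],
  ],
)

```text
time: 27.85
tool_pos: [563.4, 242.2, 149.1]
tcp_rot: [179.9, -0.1, 53.8]
ft_force: [-0.9, -0.2, 0.1]
finger_gap: 75.7
grip_force: 0.0
```

Call:
apply_moves(
  rows=[
    [0, 0, 0, 0, 0, -0.1745],
    [0, 0, 0, 0, 0, -0.1745],
    [0, 0, 0, 0, 0, -0.1745],
    [0, 0, 0, 0, 0, -0.1745],
    [0, 0, 0, 0, 0, -0.1745],
  ],
)

```text
time: 28.48
tool_pos: [563.4, 242.2, 149.1]
tcp_rot: [179.9, -0.0, 103.8]
ft_force: [-0.7, 0.1, -1.3]
finger_gap: 76.1
grip_force: 0.0
```

Call:
apply_moves(
  rows=[
    [0, 0, 0, 0, 0, -0.1745],
    [0, 0, 0, 0, 0, -0.1745],
    [0, 0, 0, 0, 0, -0.1745],
    [0, 0, 0, 0, 0, -0.1745],
    [0, 0, 0, 0, 0, -0.1745],
  ],
)

```text
time: 29.1
tool_pos: [563.4, 242.2, 149.2]
tcp_rot: [179.9, 0.1, 153.8]
ft_force: [-0.6, -0.6, -0.5]
finger_gap: 75.7
grip_force: 0.0
```

Call:
apply_moves(
  rows=[
    [0, 0, 0, 0, 0, -0.1745],
    [0, 0, 0, 0, 0, -0.1745],
    [0, 0, 0, 0, 0, -0.1745],
    [0, 0, 0, 0, 0, 0],
    [0, 0, 0, 0, 0, 0],
  ],
)

```text
time: 29.72
tool_pos: [563.1, 242.1, 148.2]
tcp_rot: [180.0, 0.1, -176.8]
ft_force: [0.4, -1.2, 0.4]
finger_gap: 76.2
grip_force: 0.0
```

```bash
python3 - <<'E'
from h import *
for i in range(3):eyes.snapshot("top")
s=sense();print(s["tool_pos"],s["tcp_rot"],s["ft_force"],s["wrist_torque"],s["joint_pos"][5])
p,d,W,C,D=wrist_pts();np.savez("w9.npz",p=p,d=d,W=W,C=C,D=D)
cv2.imwrite("pics/w9.png",p[60:360,110:410,::-1])
t=np.array(s["tool_pos"])
rr=np.hypot(W[...,0]-563.5,W[...,1]-242)
m=(d>0)&(rr<27)&(rr>13)&(W[...,2]>134)&(W[...,2]<147);P=W[m]
A=np.c_[P[:,:2]-[563.5,242],np.ones(len(P))]
for k in range(4):
    c=np.linalg.lstsq(A,P[:,2],rcond=None)[0];e=np.abs(A@c-P[:,2]);g=e<2.5*np.median(e);A,P=A[g],P[g]
print("ring top",len(P),c,cv2.minEnclosingCircle(P[:,:2].astype(np.float32)))
m=(d>0)&(rr<64)&(rr>36)&(W[...,2]>114)&(W[...,2]<136);P=W[m][:,:2];w,v=np.linalg.eigh(np.cov(P.T));print(len(P),np.degrees(np.arctan2(v[1,1],v[0,1])))
E
```

```text
[562.80359763 241.99566699 147.48609459] [ 1.79996421e+02  1.85366711e-02 -1.76661032e+02] [ 0.28203268 -0.46788342  0.12018588] [-0.00828641  0.04051815  0.00685973] -74.86508669922881
ring top 3180 [-8.03076950e-03  2.71779010e-04  1.41097909e+02] ((563.3624267578125, 241.97657775878906), 26.764284133911133)
1190 -177.7028015620817
```

View pics/w9.png

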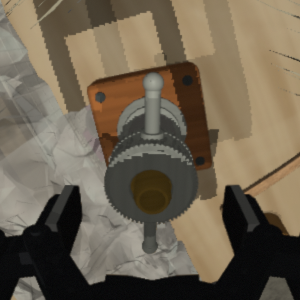

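Call:
apply_moves(
  rows=[
    [0, 0, 8, 0, 0, 0.017],
    [0, 0, 10, 0, 0, 0],
    [0, 0, 8, 0, 0, 0],
    [0, 0, 5, 0, 0, 0],
    [0, 0, 0, 0, 0, 0],
  ],
)

```text
time: 30.55
tool_pos: [562.3, 241.8, 115.4]
tcp_rot: [-180.0, -0.1, -177.5]
ft_force: [-0.1, -0.4, -0.4]
finger_gap: 76.0
grip_force: 0.0
```

Call:
apply_moves(
  rows=[
    [0, 0, 0, 0, 0, 0],
    [0, 0, 0, 0, 0, 0],
    [0, 0, 0, 0, 0, 0],
    [0, 0, 0, 0, 0, 0],
    [0, 0, 0, 0, 0, 0],
  ],
  fingers=45,
  grip_force=60,
)

```text
time: 31.18
tool_pos: [563.2, 242.0, 117.0]
tcp_rot: [180.0, 0.1, -177.5]
ft_force: [-2.4, -0.9, 5.9]
finger_gap: 52.7
grip_force: 63.0
```

```bash
cat > r.py <<'E'
from h import *
s=sense();print(s["tool_pos"].round(2),s["tcp_rot"].round(2),s["ft_force"].round(2),s["wrist_torque"].round(3),s["joint_pos"][5].round(1),s["joint_efforts"][5].round(3),s["finger_gap"],s["time"])
E
python3 r.py
```

```text
[563.15 242.04 117.05] [ 1.7999e+02  7.0000e-02 -1.7752e+02] [-2.37 -0.94  5.93] [-0.298  0.215 -0.02 ] -74.0 0.024 52.74574178694447 31.175
```

Call:
apply_moves(
  rows=[
    [0, 0, 0.4, 0, 0, 0.14],
    [0, 0, 0.4, 0, 0, 0.14],
    [0, 0, 0.3, 0, 0, 0.14],
    [0, 0, 0.3, 0, 0, 0.14],
    [0, 0, 0.3, 0, 0, 0.14],
  ],
)

```text
time: 31.8
tool_pos: [563.2, 241.8, 115.2]
tcp_rot: [180.0, 0.1, 142.1]
ft_force: [-1.4, -2.3, 4.3]
finger_gap: 52.2
grip_force: 63.0
```

```bash
python3 r.py
```

```text
[563.17 241.76 115.25] [1.7997e+02 6.0000e-02 1.4210e+02] [-1.42 -2.28  4.27] [-0.444  0.156  0.041] -33.6 -2.272 52.24409788416715 31.8
```

Call:
apply_moves(
  rows=[
    [0, 0, 0.1, 0, 0, 0.04],
    [0, 0, 0.1, 0, 0, 0.04],
    [0, 0, 0.1, 0, 0, 0.04],
    [0, 0, 0.1, 0, 0, 0.04],
    [0, 0, 0.1, 0, 0, 0.04],
  ],
)

```text
time: 32.42
tool_pos: [563.1, 241.8, 114.8]
tcp_rot: [180.0, 0.0, 130.8]
ft_force: [-0.4, -2.1, 5.3]
finger_gap: 52.4
grip_force: 63.0
```

```bash
python3 r.py
```

```text
[563.13 241.78 114.75] [1.7996e+02 4.0000e-02 1.3083e+02] [-0.4  -2.1   5.31] [-0.462  0.233  0.026] -22.4 -0.588 52.4227187614847 32.425
```

Call:
apply_moves(
  rows=[
    [0, 0, 0.1, 0, 0, 0.04],
    [0, 0, 0.1, 0, 0, 0.04],
    [0, 0, 0.1, 0, 0, 0.04],
    [0, 0, 0, 0, 0, 0],
    [0, 0, 0, 0, 0, 0],
  ],
)

```text
time: 33.05
tool_pos: [563.2, 241.9, 114.5]
tcp_rot: [179.9, 0.0, 124.0]
ft_force: [-0.4, -0.4, 5.6]
finger_gap: 52.4
grip_force: 63.0
```

```bash
python3 r.py
```

```text
[563.25 241.86 114.54] [1.7994e+02 4.0000e-02 1.2402e+02] [-0.41 -0.37  5.58] [-0.323  0.222 -0.057] -15.6 -0.02 52.430078240962224 33.05
```

Call:
apply_moves(
  rows=[
    [0, 0, 0.1, 0, 0, 0.04],
    [0, 0, 0.1, 0, 0, 0.04],
    [0, 0, 0.1, 0, 0, 0.04],
    [0, 0, 0, 0, 0, 0],
    [0, 0, 0, 0, 0, 0],
  ],
)

```text
time: 33.67
tool_pos: [563.4, 242.1, 114.4]
tcp_rot: [179.9, 0.0, 117.1]
ft_force: [-1.5, -1.5, 5.6]
finger_gap: 52.6
grip_force: 63.0
```

```bash
python3 r.py
```

```text
[563.44 242.06 114.4 ] [1.7990e+02 2.0000e-02 1.1715e+02] [-1.49 -1.51  5.59] [-0.221  0.103 -0.052] -8.7 -0.02 52.624353338325825 33.675
```

Call:
apply_moves(
  rows=[
    [0, 0, 0.1, 0, 0, 0.035],
    [0, 0, 0, 0, 0, 0.035],
    [0, 0, 0, 0, 0, 0],
    [0, 0, 0, 0, 0, 0],
    [0, 0, 0, 0, 0, 0],
  ],
)

```text
time: 34.3
tool_pos: [563.6, 242.2, 114.4]
tcp_rot: [179.9, 0.0, 113.1]
ft_force: [0.4, -0.6, 5.3]
finger_gap: 53.1
grip_force: 63.0
```

```bash
python3 r.py
```

```text
[563.62 242.23 114.39] [1.7987e+02 1.0000e-02 1.1314e+02] [ 0.43 -0.59  5.29] [-0.155  0.005 -0.008] -4.7 -0.012 53.11683964526071 34.3
```

Call:
apply_moves(
  rows=[
    [0, 0, 0, 0, 0, 0.05],
    [0, 0, 0, 0, 0, 0.05],
    [0, 0, 0, 0, 0, 0.05],
    [0, 0, 0, 0, 0, 0],
    [0, 0, 0, 0, 0, 0],
  ],
)

```text
time: 34.92
tool_pos: [563.7, 242.3, 114.3]
tcp_rot: [179.9, -0.0, 104.6]
ft_force: [2.2, 0.2, 5.3]
finger_gap: 52.6
grip_force: 62.9
```

```bash
python3 r.py
```

```text
[563.66 242.29 114.31] [ 1.7986e+02 -1.0000e-02  1.0463e+02] [2.16 0.24 5.31] [-0.058 -0.263  0.042] 3.8 0.032 52.57486296691099 34.925
```

Call:
apply_moves(
  rows=[
    [0, 0, 0, 0, 0, 0.04],
    [0, 0, 0, 0, 0, 0.04],
    [0, 0, 0, 0, 0, 0.04],
    [0, 0, 0, 0, 0, 0],
    [0, 0, 0, 0, 0, 0],
  ],
)

```text
time: 35.55
tool_pos: [563.7, 242.2, 114.3]
tcp_rot: [179.9, -0.0, 97.8]
ft_force: [2.8, 0.3, 6.5]
finger_gap: 52.5
grip_force: 63.0
```

```bash
python3 r.py
```

```text
[563.69 242.23 114.3 ] [ 1.7986e+02 -2.0000e-02  9.7750e+01] [2.79 0.31 6.5 ] [-0.057 -0.32   0.033] 10.7 0.035 52.45938361434804 35.55
```

Consistent with turning through the thread's play; continue in small steps.

Call:
apply_moves(
  rows=[
    [0, 0, 0, 0, 0, 0.04],
    [0, 0, 0, 0, 0, 0.04],
    [0, 0, 0, 0, 0, 0.04],
    [0, 0, 0, 0, 0, 0],
    [0, 0, 0, 0, 0, 0],
  ],
)

```text
time: 36.17
tool_pos: [563.7, 242.2, 114.3]
tcp_rot: [179.9, -0.0, 90.9]
ft_force: [2.0, -0.2, 5.4]
finger_gap: 52.3
grip_force: 63.0
```

```bash
python3 r.py
```

```text
[563.69 242.18 114.27] [ 1.7986e+02 -3.0000e-02  9.0880e+01] [ 2.02 -0.23  5.37] [-0.073 -0.338  0.   ] 17.6 0.037 52.34502390376923 36.175
```

Call:
apply_moves(
  rows=[
    [0, 0, 0, 0, 0, 0.03],
    [0, 0, 0, 0, 0, 0.03],
    [0, 0, 0, 0, 0, 0.03],
    [0, 0, 0, 0, 0, 0],
    [0, 0, 0, 0, 0, 0],
  ],
)

```text
time: 36.8
tool_pos: [563.7, 242.1, 114.3]
tcp_rot: [179.9, -0.0, 85.7]
ft_force: [2.4, 0.7, 5.4]
finger_gap: 52.7
grip_force: 63.0
```

```bash
python3 r.py
```

```text
[563.73 242.12 114.29] [ 1.7987e+02 -4.0000e-02  8.5720e+01] [2.37 0.68 5.38] [-0.092 -0.388  0.018] 22.7 0.042 52.7384981810161 36.8
```

Call:
apply_moves(
  rows=[
    [0, 0, 0, 0, 0, 0.03],
    [0, 0, 0, 0, 0, 0.03],
    [0, 0, 0, 0, 0, 0],
    [0, 0, 0, 0, 0, 0],
    [0, 0, 0, 0, 0, 0],
  ],
)

```text
time: 37.42
tool_pos: [563.7, 242.1, 114.3]
tcp_rot: [179.9, -0.1, 82.3]
ft_force: [1.8, -0.9, 6.1]
finger_gap: 52.8
grip_force: 63.0
```

```bash
python3 r.py
```

```text
[563.74 242.1  114.3 ] [ 1.7987e+02 -5.0000e-02  8.2280e+01] [ 1.84 -0.9   6.11] [-0.163 -0.316  0.029] 26.2 0.033 52.76514823429304 37.425
```

Call:
apply_moves(
  rows=[
    [0, 0, 0, 0, 0, 0.03],
    [0, 0, 0, 0, 0, 0.03],
    [0, 0, 0, 0, 0, 0],
    [0, 0, 0, 0, 0, 0],
    [0, 0, 0, 0, 0, 0],
  ],
)

```text
time: 38.05
tool_pos: [563.7, 242.1, 114.3]
tcp_rot: [179.9, -0.1, 78.8]
ft_force: [2.4, -0.1, 5.3]
finger_gap: 52.4
grip_force: 63.0
```

```bash
python3 r.py
```

```text
[563.75 242.06 114.3 ] [ 1.7987e+02 -5.0000e-02  7.8840e+01] [ 2.43 -0.1   5.31] [-0.14  -0.344  0.024] 29.6 0.033 52.39156034197618 38.05
```

Call:
apply_moves(
  rows=[
    [0, 0, 0, 0, 0, 0.03],
    [0, 0, 0, 0, 0, 0.03],
    [0, 0, 0, 0, 0, 0.02],
    [0, 0, 0, 0, 0, 0],
    [0, 0, 0, 0, 0, 0],
  ],
)

```text
time: 38.67
tool_pos: [563.7, 242.0, 114.3]
tcp_rot: [179.9, -0.1, 74.3]
ft_force: [2.1, 0.1, 4.5]
finger_gap: 52.8
grip_force: 63.0
```

```bash
python3 r.py
```

```text
[563.71 242.04 114.26] [ 1.7988e+02 -6.0000e-02  7.4260e+01] [2.08 0.14 4.47] [-0.252 -0.35   0.042] 34.2 0.044 52.812557066973426 38.675
```

Call:
apply_moves(
  rows=[
    [0, 0, 0, 0, 0, 0.03],
    [0, 0, 0, 0, 0, 0.03],
    [0, 0, 0, 0, 0, 0.02],
    [0, 0, 0, 0, 0, 0],
    [0, 0, 0, 0, 0, 0],
  ],
)

```text
time: 39.3
tool_pos: [563.6, 242.1, 114.2]
tcp_rot: [179.9, -0.1, 69.7]
ft_force: [3.1, -0.4, 5.4]
finger_gap: 52.6
grip_force: 63.0
```

```bash
python3 r.py
```

```text
[563.57 242.1  114.19] [ 1.799e+02 -7.000e-02  6.968e+01] [ 3.12 -0.43  5.43] [-0.172 -0.198  0.051] 38.8 0.051 52.564587792629176 39.3
```

Call:
apply_moves(
  rows=[
    [0, 0, 0, 0, 0, 0.03],
    [0, 0, 0, 0, 0, 0.03],
    [0, 0, 0, 0, 0, 0],
    [0, 0, 0, 0, 0, 0],
    [0, 0, 0, 0, 0, 0],
  ],
)

```text
time: 39.92
tool_pos: [563.5, 242.1, 114.1]
tcp_rot: [179.9, -0.1, 66.2]
ft_force: [2.4, -0.1, 4.9]
finger_gap: 52.5
grip_force: 63.0
```

```bash
python3 r.py
```

```text
[563.47 242.14 114.15] [ 1.7992e+02 -7.0000e-02  6.6240e+01] [ 2.42 -0.06  4.92] [-0.13  -0.172  0.034] 42.2 0.026 52.545376431547744 39.925
```

Call:
apply_moves(
  rows=[
    [0, 0, 0, 0, 0, 0.03],
    [0, 0, 0, 0, 0, 0.03],
    [0, 0, 0, 0, 0, 0],
    [0, 0, 0, 0, 0, 0],
    [0, 0, 0, 0, 0, 0],
  ],
)

```text
time: 40.55
tool_pos: [563.4, 242.3, 114.1]
tcp_rot: [179.9, -0.1, 62.8]
ft_force: [1.1, 1.0, 6.1]
finger_gap: 52.0
grip_force: 63.0
```

```bash
python3 r.py
```

```text
[563.38 242.28 114.11] [ 1.7993e+02 -8.0000e-02  6.2810e+01] [1.13 1.04 6.07] [-0.012 -0.112 -0.024] 45.7 0.029 52.032653200574096 40.55
```

```bash
cat > m.py <<'E'
from h import *
s=sense();p,d,W,C,D=wrist_pts();t=s["tool_pos"]
rr=np.hypot(W[...,0]-t[0],W[...,1]-t[1])
y=np.radians(s["tcp_rot"][2]);X=np.array([np.cos(y),np.sin(y)]);Y=np.array([np.sin(y),-np.cos(y)])
m=(d>0)&(rr<27)&(rr>13)&(W[...,2]>132)&(W[...,2]<145);P=W[m]
A=np.c_[P[:,:2]-t[:2],np.ones(len(P))]
for k in range(4):
    c=np.linalg.lstsq(A,P[:,2],rcond=None)[0];e=np.abs(A@c-P[:,2]);g=e<2.5*np.median(e);A,P=A[g],P[g]
print("top",len(P),c.round(4),cv2.minEnclosingCircle(P[:,:2].astype(np.float32)))
m=(d>0)&(rr<64)&(rr>36)&(W[...,2]>112)&(W[...,2]<134)
q=np.stack([(W[...,:2]-t[:2])@X,(W[...,:2]-t[:2])@Y],-1)[m];q=q[(q[:,0]>0)&(np.abs(q[:,1])<34)]
w,v=np.linalg.eigh(np.cov(q.T));print("handle rel tool deg",len(q),q.mean(0).round(1),np.degrees(np.arctan2(q.mean(0)[1],q.mean(0)[0])))
E
python3 m.py
```

```text
top 3816 [-1.900000e-03  3.900000e-03  1.380415e+02] ((563.730224609375, 242.74765014648438), 26.90395164489746)
handle rel tool deg 1185 [50.3  0.4] 0.45488374167470286
```

Call:
apply_moves(
  rows=[
    [0, 0, 0, 0, 0, 0.03],
    [0, 0, 0, 0, 0, 0.03],
    [0, 0, 0, 0, 0, 0.02],
    [0, 0, 0, 0, 0, 0],
    [0, 0, 0, 0, 0, 0],
  ],
)

```text
time: 41.22
tool_pos: [563.2, 242.4, 114.0]
tcp_rot: [180.0, -0.1, 58.2]
ft_force: [1.6, 1.3, 5.9]
finger_gap: 52.3
grip_force: 63.0
```

```bash
python3 r.py
```

```text
[563.25 242.43 114.05] [ 1.7995e+02 -9.0000e-02  5.8230e+01] [1.59 1.3  5.85] [ 0.031 -0.029  0.095] 50.2 0.068 52.26671770428803 41.225
```

Call:
apply_moves(
  rows=[
    [0, 0, 0, 0, 0, 0.03],
    [0, 0, 0, 0, 0, 0.03],
    [0, 0, 0, 0, 0, 0],
    [0, 0, 0, 0, 0, 0],
    [0, 0, 0, 0, 0, 0],
  ],
)

```text
time: 41.85
tool_pos: [563.2, 242.6, 114.0]
tcp_rot: [180.0, -0.1, 54.8]
ft_force: [1.8, 2.5, 4.6]
finger_gap: 52.4
grip_force: 63.0
```

```bash
python3 r.py
```

```text
[563.2  242.56 113.96] [ 1.7997e+02 -9.0000e-02  5.4760e+01] [1.78 2.53 4.61] [ 0.223 -0.14   0.072] 53.7 0.035 52.36748573611943 41.85
```

Call:
apply_moves(
  rows=[
    [0, 0, 0, 0, 0, 0.03],
    [0, 0, 0, 0, 0, 0.03],
    [0, 0, 0, 0, 0, 0],
    [0, 0, 0, 0, 0, 0],
    [0, 0, 0, 0, 0, 0],
  ],
)

```text
time: 42.48
tool_pos: [563.3, 242.6, 113.9]
tcp_rot: [180.0, -0.1, 51.3]
ft_force: [2.3, 4.7, 5.6]
finger_gap: 52.5
grip_force: 63.0
```

```bash
python3 r.py
```

```text
[563.26 242.62 113.88] [ 1.7998e+02 -1.1000e-01  5.1270e+01] [2.32 4.69 5.57] [ 0.446 -0.143  0.1  ] 57.2 0.046 52.46855513294884 42.475
```

Call:
apply_moves(
  rows=[
    [0, 0, 0, 0, 0, 0.03],
    [0, 0, 0, 0, 0, 0.03],
    [0, 0, 0, 0, 0, 0],
    [0, 0, 0, 0, 0, 0],
    [0, 0, 0, 0, 0, 0],
  ],
)

```text
time: 43.1
tool_pos: [563.3, 242.7, 113.8]
tcp_rot: [180.0, -0.1, 47.8]
ft_force: [2.1, 4.1, 4.1]
finger_gap: 52.8
grip_force: 62.9
```

```bash
python3 r.py
```

```text
[563.27 242.67 113.79] [ 1.7999e+02 -1.1000e-01  4.7810e+01] [2.07 4.06 4.08] [ 0.634 -0.297  0.035] 60.7 0.074 52.77998041134976 43.1
```

```bash
python3 m.py; python3 r.py
```

```text
top 3746 [-1.400000e-03  3.500000e-03  1.377082e+02] ((563.2470092773438, 242.6790008544922), 26.96049690246582)
handle rel tool deg 1194 [50.4  0.3] 0.3832601331162433
[563.29 242.69 113.82] [ 1.7998e+02 -1.1000e-01  4.7820e+01] [2.74 4.93 3.65] [ 0.596 -0.296  0.096] 60.7 0.075 52.596731105250505 43.15
```

Call:
apply_moves(
  rows=[
    [0, 0, 0, 0, 0, 0.03],
    [0, 0, 0, 0, 0, 0.02],
    [0, 0, 0, 0, 0, 0],
    [0, 0, 0, 0, 0, 0],
    [0, 0, 0, 0, 0, 0],
  ],
)

```text
time: 43.78
tool_pos: [563.3, 242.7, 113.7]
tcp_rot: [180.0, -0.1, 45.0]
ft_force: [4.1, 5.0, 3.0]
finger_gap: 52.2
grip_force: 62.8
```

```bash
python3 r.py
```

```text
[563.33 242.72 113.73] [ 1.7999e+02 -1.2000e-01  4.4960e+01] [4.07 5.01 3.01] [ 0.695 -0.37   0.211] 63.5 0.187 52.16632285354957 43.775
```

Call:
apply_moves(
  rows=[
    [0.6, 0, 0.1, 0, 0, 0.03],
    [0, 0, 0, 0, 0, 0.02],
    [0, 0, 0, 0, 0, 0],
    [0, 0, 0, 0, 0, 0],
    [0, 0, 0, 0, 0, 0],
  ],
)

```text
time: 44.4
tool_pos: [563.5, 242.8, 113.6]
tcp_rot: [180.0, -0.1, 42.1]
ft_force: [3.3, 3.8, 5.2]
finger_gap: 52.9
grip_force: 63.0
```

```bash
python3 r.py
```

```text
[563.52 242.77 113.64] [ 1.7999e+02 -7.0000e-02  4.2060e+01] [3.29 3.79 5.18] [ 0.382 -0.169  0.172] 66.4 0.191 52.90200739920107 44.4
```

Call:
apply_moves(
  rows=[
    [0, 0, 0.1, 0, 0, 0.03],
    [0, 0, 0, 0, 0, 0.02],
    [0, 0, 0, 0, 0, 0],
    [0, 0, 0, 0, 0, 0],
    [0, 0, 0, 0, 0, 0],
  ],
)

```text
time: 45.02
tool_pos: [563.6, 242.7, 113.5]
tcp_rot: [180.0, -0.1, 39.2]
ft_force: [3.5, 3.9, 5.9]
finger_gap: 52.6
grip_force: 62.9
```

```bash
python3 r.py
```

```text
[563.61 242.74 113.55] [ 1.7999e+02 -8.0000e-02  3.9220e+01] [3.52 3.93 5.92] [ 0.434 -0.309  0.225] 69.3 0.212 52.635449835716564 45.025
```

Call:
apply_moves(
  rows=[
    [0, 0, 0, 0, 0, 0],
    [0, 0, 0, 0, 0, 0],
    [0, 0, 0, 0, 0, 0],
    [0, 0, -12, 0, 0, 0],
    [0, 0, -25, 0, 0, 0],
  ],
  fingers=76,
)

```text
time: 45.65
tool_pos: [562.2, 242.0, 149.7]
tcp_rot: [-179.9, 0.1, 39.2]
ft_force: [0.7, 0.3, -0.0]
finger_gap: 76.2
grip_force: 0.0
```

Call:
apply_moves(
  rows=[
    [0, 0, -15, 0, 0, 0],
    [10, 0, -10, 0, 0, 0],
    [0, 0, 0, 0, 0, 0],
    [0, 0, 0, 0, 0, 0],
    [0, 0, 0, 0, 0, 0],
  ],
  fingers=0,
)

```text
time: 46.28
tool_pos: [570.3, 248.4, 174.2]
tcp_rot: [-180.0, 0.1, 39.2]
ft_force: [-0.4, 0.4, -0.3]
finger_gap: -0.0
grip_force: 0.0
```

```bash
cat > n.py <<'E'
from h import *
eyes.snapshot("top")
s=sense();print(s["tool_pos"],s["tcp_rot"],s["ft_force"])
p,d,W,C,D=wrist_pts();A0=np.array([563.4,242.2])
rr=np.hypot(W[...,0]-A0[0],W[...,1]-A0[1])
hsv=cv2.cvtColor(p,cv2.COLOR_RGB2HSV)
y=(hsv[...,0]>15)&(hsv[...,0]<32)&(hsv[...,1]>150)
m=(d>0)&(rr<27)&(rr>13)&~y&(W[...,2]>132)&(W[...,2]<145);P=W[m]
A=np.c_[P[:,:2]-A0,np.ones(len(P))]
for k in range(4):
    c=np.linalg.lstsq(A,P[:,2],rcond=None)[0];e=np.abs(A@c-P[:,2]);g=e<2.5*np.median(e);A,P=A[g],P[g]
print("top",len(P),c.round(4),cv2.minEnclosingCircle(P[:,:2].astype(np.float32)))
m=y&(d>0)&(rr<12)&(W[...,2]>152)&(W[...,2]<160);print("nozzle",m.sum(),W[m].mean(0),np.median(W[m][:,2]))
m=(d>0)&(rr<64)&(rr>36)&(W[...,2]>112)&(W[...,2]<134);P=W[m][:,:2]-A0
a=np.degrees(np.arctan2(P[:,1],P[:,0]))%180;print("handles",len(P),np.median(a),a.mean())
E
python3 n.py
```

```text
[570.30800873 248.39883969 174.32143324] [-1.79974625e+02  7.43522056e-02  3.92296301e+01] [-0.32916603  0.14464343  0.14383673]
top 1805 [-5.000000e-04  1.400000e-03  1.375242e+02] ((564.16357421875, 243.35862731933594), 26.491504669189453)
nozzle 44 [570.30347336 246.40283709 153.16052692] 153.00217654623196
handles 598 39.23466297176219 39.56463289532775
```

Call:
apply_moves(
  rows=[
    [15, -12, 0, 0, 0, 0],
    [15, -12, 0, 0, 0, 0],
    [8.5, -4, 15, 0, 0, 0],
    [0, 0, 20, 0, 0, 0],
    [0, 0, 10, 0, 0, 0],
  ],
)

```text
time: 47.0
tool_pos: [581.4, 294.0, 126.5]
tcp_rot: [-179.9, 0.3, 39.2]
ft_force: [-0.4, -0.3, -0.4]
finger_gap: -0.1
grip_force: 0.0
```

Call:
apply_moves(
  rows=[
    [0, 0, 8, 0, 0, 0],
    [0, 0, 4, 0, 0, 0],
    [0, 1, 0, 0, 0, 0],
    [0, 1, 0, 0, 0, 0],
    [0, 0, 0, 0, 0, 0],
  ],
)

```text
time: 47.62
tool_pos: [584.7, 293.2, 118.8]
tcp_rot: [180.0, -0.1, 39.2]
ft_force: [-0.1, -0.6, -0.4]
finger_gap: 0.3
grip_force: 0.0
```

```bash
cat > f.py <<'E'
from h import *
s=sense();y=np.radians(s["tcp_rot"][2]);X=np.array([np.cos(y),np.sin(y)]);Y=np.array([np.sin(y),-np.cos(y)])
q=s["tool_pos"][:2]-[563.4,242.2];print("xy tool",(q@X).round(2),(q@Y).round(2),"z",s["tool_pos"][2].round(2),"F",(s["ft_force"][:2]@X).round(2),(s["ft_force"][:2]@Y).round(2),s["ft_force"][2].round(2),s["time"])
E
python3 f.py
```

```text
xy tool 48.77 -26.04 z 118.81 F -0.44 0.37 -0.39 47.625
```

Call:
apply_moves(
  rows=[
    [0, 1, 0.5, 0, 0, 0],
    [0, 1, 0.5, 0, 0, 0],
    [0, 1, 0, 0, 0, 0],
    [0, 0.5, 0, 0, 0, 0],
    [0, 0, 0, 0, 0, 0],
  ],
)

```text
time: 48.25
tool_pos: [586.5, 290.4, 117.1]
tcp_rot: [180.0, -0.0, 39.2]
ft_force: [1.1, -0.1, 0.2]
finger_gap: 0.2
grip_force: 0.0
```

```bash
python3 f.py
```

```text
xy tool 48.4 -22.74 z 117.11 F 0.82 0.81 0.24 48.25
```

Call:
apply_moves(
  rows=[
    [0, 0.5, 0, 0, 0, 0],
    [0, 0.5, 0, 0, 0, 0],
    [0, 0.5, 0, 0, 0, 0],
    [0, 0, 0, 0, 0, 0],
    [0, 0, 0, 0, 0, 0],
  ],
)

```text
time: 48.88
tool_pos: [587.4, 289.3, 117.1]
tcp_rot: [180.0, -0.0, 39.2]
ft_force: [-0.7, -0.1, 0.9]
finger_gap: -0.4
grip_force: 0.0
```

```bash
python3 f.py
```

```text
xy tool 48.4 -21.29 z 117.11 F -0.61 -0.41 0.9 48.875
```

Call:
apply_moves(
  rows=[
    [0, 0.5, 0, 0, 0, 0],
    [0, 0.5, 0, 0, 0, 0],
    [0, 0.5, 0, 0, 0, 0],
    [0, 0, 0, 0, 0, 0],
    [0, 0, 0, 0, 0, 0],
  ],
)

```text
time: 49.5
tool_pos: [588.3, 288.1, 117.1]
tcp_rot: [180.0, 0.0, 39.2]
ft_force: [0.2, 0.7, -0.3]
finger_gap: -0.2
grip_force: 0.0
```

```bash
python3 f.py
```

```text
xy tool 48.38 -19.81 z 117.08 F 0.62 -0.44 -0.35 49.5
```

Call:
apply_moves(
  rows=[
    [0, 0.5, 0, 0, 0, 0],
    [0, 0.5, 0, 0, 0, 0],
    [0, 0, 0, 0, 0, 0],
    [0, 0, 0, 0, 0, 0],
    [0, 0, 0, 0, 0, 0],
  ],
)

```text
time: 50.12
tool_pos: [589.0, 287.4, 117.1]
tcp_rot: [180.0, -0.0, 39.2]
ft_force: [-0.6, 0.4, -0.1]
finger_gap: -0.1
grip_force: 0.0
```

```bash
python3 f.py
```

```text
xy tool 48.41 -18.83 z 117.11 F -0.22 -0.72 -0.07 50.125
```

Call:
apply_moves(
  rows=[
    [0, 0.7, 0, 0, 0, 0],
    [0, 0.7, 0, 0, 0, 0],
    [0, 0.6, 0, 0, 0, 0],
    [0, 0, 0, 0, 0, 0],
    [0, 0, 0, 0, 0, 0],
  ],
)

```text
time: 50.75
tool_pos: [590.1, 286.0, 117.1]
tcp_rot: [-180.0, 0.0, 39.2]
ft_force: [-1.2, 2.7, 1.2]
finger_gap: -0.0
grip_force: 0.9
```

```bash
python3 f.py
```

```text
xy tool 48.41 -17.03 z 117.07 F 0.78 -2.89 1.2 50.75
```

Call:
apply_moves(
  rows=[
    [0, 0.5, 0, 0, 0, 0],
    [0, 0.5, 0, 0, 0, 0],
    [0, 0.5, 0, 0, 0, 0],
    [0, 0, 0, 0, 0, 0],
    [0, 0, 0, 0, 0, 0],
  ],
)

```text
time: 51.38
tool_pos: [590.6, 285.3, 117.0]
tcp_rot: [-179.9, 0.0, 39.3]
ft_force: [-4.6, 4.3, 0.9]
finger_gap: -0.2
grip_force: 2.9
```

```bash
python3 f.py
```

```text
xy tool 48.34 -16.13 z 116.98 F -0.9 -6.24 0.86 51.375
```

Call:
apply_moves(
  rows=[
    [0, 0.4, 0, 0, 0, 0],
    [0, 0.4, 0, 0, 0, 0],
    [0, 0, 0, 0, 0, 0],
    [0, 0, 0, 0, 0, 0],
    [0, 0, 0, 0, 0, 0],
  ],
)

```text
time: 52.0
tool_pos: [590.9, 285.1, 116.9]
tcp_rot: [-179.9, 0.0, 39.3]
ft_force: [-4.7, 6.5, 1.0]
finger_gap: 0.2
grip_force: 3.7
```

```bash
python3 f.py
```

```text
xy tool 48.38 -15.79 z 116.92 F 0.5 -8.0 0.99 52.0
```

Call:
apply_moves(
  rows=[
    [0, 0.3, 0, 0, 0, 0],
    [0, 0.2, 0, 0, 0, 0],
    [0, 0, 0, 0, 0, 0],
    [0, 0, 0, 0, 0, 0],
    [0, 0, 0, 0, 0, 0],
  ],
)

```text
time: 52.62
tool_pos: [591.1, 284.8, 116.9]
tcp_rot: [-179.9, 0.0, 39.3]
ft_force: [-5.3, 7.3, 0.0]
finger_gap: -0.0
grip_force: 4.1
```

```bash
python3 f.py
```

```text
xy tool 48.4 -15.5 z 116.92 F 0.5 -9.03 0.02 52.625
```

Call:
apply_moves(
  rows=[
    [0, 0.4, 0, 0, 0, 0],
    [0, 0.4, 0, 0, 0, 0],
    [0, 0.2, 0, 0, 0, 0],
    [0, 0, 0, 0, 0, 0],
    [0, 0, 0, 0, 0, 0],
  ],
)

```text
time: 53.25
tool_pos: [591.6, 284.3, 116.9]
tcp_rot: [-179.9, 0.0, 39.3]
ft_force: [-4.7, 7.8, 0.4]
finger_gap: -0.2
grip_force: 4.4
```

```bash
python3 f.py
```

```text
xy tool 48.44 -14.74 z 116.85 F 1.31 -8.95 0.4 53.25
```

Call:
apply_moves(
  rows=[
    [0, 0, 0, 0, 0, 0],
    [0, 0, 0, 0, 0, 0],
    [0, -2, 0, 0, 0, 0],
    [0, -3, 0, 0, 0, 0],
    [0, 0, 0, 0, 0, 0],
  ],
)

```text
time: 53.88
tool_pos: [589.8, 286.4, 117.3]
tcp_rot: [180.0, -0.0, 39.2]
ft_force: [-0.1, 0.3, 0.2]
finger_gap: 0.2
grip_force: 0.0
```

Call:
apply_moves(
  rows=[
    [0, 0, -15, 0, 0, 0],
    [0, 0, -30, 0, 0, 0],
    [-20, 10, -12, 0, 0, 0],
    [-18.5, 11, 0, 0, 0, 0],
    [0, 0, 0, 0, 0, 0],
  ],
)

```text
time: 54.5
tool_pos: [573.5, 245.1, 175.8]
tcp_rot: [179.9, -0.1, 39.1]
ft_force: [-0.5, -0.0, -0.5]
finger_gap: 0.1
grip_force: 0.0
```

```bash
python3 f.py; python3 n.py
```

```text
xy tool 9.64 4.17 z 175.78 F -0.39 -0.28 -0.49 54.5
[573.52427234 245.79859306 175.39779101] [ 1.79967321e+02 -8.94729511e-02  3.91650505e+01] [-0.35767199  1.32989173 -0.2508424 ]
top 1767 [-2.700000e-03 -4.500000e-03  1.375455e+02] ((563.5776977539062, 242.95375061035156), 26.703824996948242)
nozzle 71 [566.13623701 249.45875713 153.62479291] 153.17663763932737
handles 572 38.18396009646106 38.14043530336732
```

Call:
apply_moves(
  rows=[
    [18.5, -11, 0, 0, 0, 0],
    [20, -10, 12, 0, 0, 0],
    [0, 0, 20, 0, 0, 0],
    [0, 0, 18, 0, 0, 0],
    [0, 0, 7, 0, 0, 0],
  ],
)

```text
time: 55.22
tool_pos: [588.0, 285.8, 114.3]
tcp_rot: [-179.9, 0.2, 39.2]
ft_force: [0.1, -0.3, 0.1]
finger_gap: 0.0
grip_force: 0.0
```

Call:
apply_moves(
  rows=[
    [0, 0, 0, 0, 0, 0],
    [0, 1.5, 0, 0, 0, 0],
    [0, 1.5, 0, 0, 0, 0],
    [0, 1, 0, 0, 0, 0],
    [0, 1, 0, 0, 0, 0],
  ],
)

```text
time: 55.85
tool_pos: [592.2, 284.1, 117.8]
tcp_rot: [-179.9, -0.1, 39.3]
ft_force: [-5.6, 6.7, 3.2]
finger_gap: 0.3
grip_force: 4.6
```

```bash
python3 f.py
```

```text
xy tool 48.86 -14.21 z 117.78 F -0.07 -8.76 3.16 55.85
```

Call:
apply_moves(
  rows=[
    [0, 0.5, 0, 0, 0, 0],
    [0, 0.5, 0, 0, 0, 0],
    [0, 0.5, 0, 0, 0, 0],
    [0, 0.5, 0, 0, 0, 0],
    [0, 0, 0, 0, 0, 0],
  ],
)

```text
time: 56.48
tool_pos: [593.0, 283.2, 117.7]
tcp_rot: [-179.9, -0.0, 39.3]
ft_force: [-6.3, 7.4, 2.5]
finger_gap: 0.2
grip_force: 4.9
```

```bash
python3 f.py
```

```text
xy tool 48.87 -12.97 z 117.65 F -0.24 -9.71 2.51 56.475
```

Call:
apply_moves(
  rows=[
    [0, 0.5, 0, 0, 0, 0],
    [0, 0.5, 0, 0, 0, 0],
    [0, 0.5, 0, 0, 0, 0],
    [0, 0.5, 0, 0, 0, 0],
    [0, 0, 0, 0, 0, 0],
  ],
)

```text
time: 57.1
tool_pos: [594.0, 281.9, 117.5]
tcp_rot: [-179.8, -0.0, 39.3]
ft_force: [-6.2, 8.5, 2.3]
finger_gap: 0.1
grip_force: 5.4
```

```bash
python3 f.py
```

```text
xy tool 48.79 -11.32 z 117.48 F 0.59 -10.47 2.31 57.1
```

Call:
apply_moves(
  rows=[
    [0, 0, 0, 0, 0, 0],
    [0, -2, 0, 0, 0, 0],
    [0, -4, 0, 0, 0, 0],
    [0, -2, 0, 0, 0, 0],
    [0, 0, -15, 0, 0, 0],
  ],
)

```text
time: 57.72
tool_pos: [589.1, 285.4, 130.9]
tcp_rot: [-180.0, 0.2, 39.2]
ft_force: [-0.8, 0.5, -0.5]
finger_gap: 0.3
grip_force: 0.0
```

Call:
apply_moves(
  rows=[
    [0, 0, -30, 0, 0, 0],
    [-20, 10, -15, 0, 0, 0],
    [-18.5, 13, 0, 0, 0, 0],
    [0, 0, 0, 0, 0, 0],
    [0, 0, 0, 0, 0, 0],
  ],
)

```text
time: 58.35
tool_pos: [575.2, 244.0, 177.8]
tcp_rot: [180.0, -0.1, 39.2]
ft_force: [0.7, 0.6, 0.3]
finger_gap: 0.1
grip_force: 0.0
```

```bash
python3 f.py; python3 n.py
```

```text
xy tool 10.32 6.08 z 177.79 F 0.96 -0.03 0.34 58.35
[575.09656711 244.23850921 177.44007558] [-1.79998173e+02 -2.93256301e-02  3.92343052e+01] [-0.28171511  0.05281118  0.47965504]
top 1739 [-1.900000e-03 -1.570000e-02  1.373729e+02] ((564.533203125, 243.0284881591797), 26.460567474365234)
nozzle 110 [566.42283004 249.0067318  153.98475646] 153.76490501776914
handles 556 34.956987190075054 34.94024293418783
```

```bash
python3 -c "
from h import *
print(job.hand_in())"
```

```text
the job is handed in; nothing more can be done
None
```

The job is handed in at about 58.5 s of the 72 s limit. The die sits in the barrel mouth and the ring is screwed down on it, finger-tight: the last push on the handle was about 10.5 N, an estimated 16 to 30 N on the die. I have not seen the verdict, and I did not re-measure the cup, jar, rib and spoon, though no move went near them.

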